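# Hang the spice caddy on its screw and load the shaker

## Robot

A 6-joint arm with a two-finger parallel gripper is mounted at the origin on a cart in front of the work surface, level with it; the furniture and walls round the work are solid. World frame = base frame: x ahead of the robot, y to its left, z up, the work surface at z = 0. Lengths are in mm, angles in rad, forces in N, time in s.
With the tool pointing down it reaches from about 425 to 950 mm from the base axis. Payload 14.7 kg.
Tool frame: the origin (TCP) lies midway between the tips of the shut fingers; the grasp point (between the pads) lies 19 mm behind it (ctrl.tcp_to_grasp is the distance from the TCP to the grasp point, in mm); z points along the fingers, y is the direction in which the jaws open and shut (so a half turn about z gives the same grasp; the last joint's range is limited). The gripper opens to 85 mm and grips with 20 to 120 N. Pads are 22 mm wide; open, the fingers measure 114 mm over their backs; the gripper's body (76 mm by 85 mm) begins 54 mm behind the grasp point. The pads swing forward as they close: fully open they stand 13 mm farther back than shut.
Start: joints at [1.128, 0.48, 1.596, -0, 1.065, -0.047], TCP at [250.581, 599.751, 231.297] pointing down, gripper open.
Joint ranges: [-2.75, 2.75], [-0.82, 2.05], [0.23, 2.67], [-1.56, 4.7], [0.09, 2.69], [-2.92, 2.92]. Speed limits (rad/s): [1.89, 1.89, 2.39, 3.01, 3.01, 3.01].

## Interface

Orientations are given as a unit quaternion [w, x, y, z].
In Python, from workcell import monitor, cams, ticket, ctrl gives the robot as it stands. The module is installed in compiled form; this text tells all that it offers.
- The arm moves only by the shell command python3 -m jog 'ROWS' [FORCE]. ROWS is text: rows parted by semicolons, each of 7 numbers parted by spaces: the turn, a rotation vector about the tool's x, y, z in degrees, then the shift along the tool's x, y, z in units of 30 mm (1.0 is 30 mm), then the opening, from -1 (shut) to 1 (fully open), so that 0 is half open. In form: ax ay az x y z claw; .... A call has 1 to 20 rows; each row shifts and turns the commanded pose from where the row before left it, along the tool's axes as they then stand; what a row does not reach is not made up. A row lasts 1/8 s, in which the tool goes at most 62.5 mm and 10.7 degrees, less where a joint would pass 70% of its speed; a pose out of reach is approached as far as the arm can. A call is refused whole if a number of a shift passes 1 or a number of a turn 10.7, either way. A call with a gripper value outside its range is refused whole. The fingers move at their own pace and stop on an object; FORCE is the grip in N (left out, the last holds). Time passes only in rows, so rows that do not move let the fingers close. It gives the time, the measured TCP pose, the force and the opening at its end, in the units of the state.
- monitor.observe(): the state, without advancing time (a new reading comes with each control period).
- cams.camera(name): name is "scene" or "top"; returns the picture (384x512x3 uint8, red, green, blue); there is no depth.
- cams.camera_info(name): a dict with "fx", "fy", "cx", "cy" (pixels), "k1" (the pictures are not rectified: a ray, as slopes to the right and down, at radius r is drawn at 1 + k1 r^2 times it, then the intrinsics apply), "R" (3x3) and "t" (3): a world point X has camera coordinates R X + t. Camera axes: x right, y down, z forward; pixel columns grow to the right and rows downward; lengths in mm; the calibration is good to about 2 mm. A picture is of the moment at which its call begins. camera_info takes no time and is no camera call.
- ticket.close_job(): hands the job in, once; it reports no verdict.
The state is a dict: "time": time; "joint_pos": joint angles; "joint_velocities": joint speeds; "joint_efforts": joint torques, N m; "tool_pos": TCP position; "eef_rot": TCP orientation; "wrist_force": force on the tool from outside, world axes, zero at the start; "moment": the same for the moment, N m; "finger_gap": opening from 0.0 (shut) to 1.0 (fully open).
Only numpy, scipy, OpenCV 4.12 (cv2) and the standard library are available. Lean on these libraries where they do the work, as an engineer would, in place of code of your own. Each camera call takes 0.05 s, during which the arm holds its last target.

## Task

Hang the metal spice caddy on the screw of the upright wooden panel: pass the round part of its keyhole over the screw head, lower it until the neck of the screw sits at the top of the slot, and let go. Then stand the pepper shaker upright in the hung caddy's tray. Do not shift or knock over the creamer, the tumbler or the tall jar.

Things in the scene. Friction and masses are not known exactly. Their poses are not given: they have to be found in the camera images.
- panel: Upright oak panel 240 wide (y) x 20 thick (x) x 180 mm high, standing immovably on the worktop on two cross feet (100 long in x, 14 mm high, at y = +-95 mm). Origin at the centre of its underside; x points into its face (away from the robot), z up. One steel screw stands out of the face that looks to -x, 20 mm below the top edge and midway across.
- screw_neck (a point): Centre of the screw's bare neck, which runs along the panel's x: 14 mm in front of the panel's mid-plane, 160 mm above its underside. Neck 8 mm in diameter, 8 mm long between the panel face and the back of the head; the flat head is 18 mm in diameter and 4 mm thick, its front 12 mm from the panel face.
- caddy: Loose aluminium caddy, about 0.3 kg: an open tray 90 wide (y) x 108 deep (x) x 40 mm high (walls 4 mm, floor 4 mm thick; inside 82 wide, 99 deep) with an upright back plate 5 mm thick, 90 wide, 150 mm high at its +x end (rear face at x = +54 mm), and on the plate a wooden grip tab. Total height 195 mm. Origin at the centre of the underside; z up; x points from the tray to the back plate, so x matches the panel's x when hung. It starts standing on the worktop.
- keyhole (a point): Centre of the round part of the keyhole that goes through the caddy's back plate: diameter 26 mm, in mid-plate, 96 mm above the caddy's underside at x = +51.5 mm, y = 0. An upright slot 11 mm wide rises from it.
- slot_end (a point): Where the axis of the screw neck lies when the caddy hangs fully home: at the upper end of the keyhole's slot, 24 mm above the keyhole centre (120 mm above the underside), in mid-plate.
- grip_tab (a point): Centre of the wooden grip tab on top of the back plate: 30 wide (y), 12 thick (x), 45 mm high, 172.5 mm above the caddy's underside at x = +48 mm. Its rear is flush with the plate, so it is best pinched across its 30 mm width. The panel's top edge ends 32 mm below the tab's centre when the caddy hangs home.
- shaker: Loose pepper shaker, a round white-filled body under a pale grey domed cap with small holes, 44 mm in diameter, 90 mm high, about 0.1 kg, upright. Origin at the centre of its underside.
- creamer: Small steel creamer with a handle, 58 x 82 x 64 mm high, loose, to be left alone. Origin at the centre of its underside.
- tumbler: Clear drinking glass, 81 mm in diameter, 91 mm high, loose, to be left alone. Origin at the centre of its underside.
- bean_jar: Tall lidded glass jar of beans, 99 mm in diameter, 210 mm high, loose, to be left alone; it stands in front of the panel. Origin at the centre of its underside.
There are look-alikes about, which are no part of the job. What is shaped like the shaker but blue or green is not meant.

How it is judged (in metres and radians):
On the way, in this order (a step that is already met when the one before it is completed fails the run):
1. the empty caddy hangs locked on the screw, let go (distance between slot_end and screw_neck below 0.008 m and angle between caddy's own z axis and vertical below 0.17 rad and angle between the x axis of caddy and the x axis of panel, either way round below 0.17 rad and contact force between the fingers and caddy below 0.1 N), for 0.3 s.
2. the shaker stands in the tray of the hung caddy, let go (distance between slot_end and screw_neck below 0.008 m and angle between caddy's own z axis and vertical below 0.17 rad and angle between the x axis of caddy and the x axis of panel, either way round below 0.17 rad and x of shaker in the frame of caddy between -0.034 and 0.034 m and y of shaker in the frame of caddy between -0.026 and 0.026 m and z of shaker in the frame of caddy between -0.002 and 0.012 m and angle between shaker's own z axis and vertical below 0.2 rad and contact force between the fingers and shaker below 0.1 N), for 0.2 s.
At the end, for the whole second after the job is handed in: The caddy hangs with its slot end within 8 mm of the screw neck's centre, upright and square to the panel within 0.17 rad; the shaker stands in its tray on the floor (foot under 12 mm above the caddy's underside), upright within 0.2 rad; both released and at rest (all of step 2 and contact force between the fingers and caddy below 0.1 N and linear speed of each of caddy, shaker below 0.02 m/s); the robot touches nothing.
It fails at once if the creamer is moved more than 25 mm or tipped (distance of creamer from where it was at the start of the episode above 0.025 m or angle between creamer's own z axis and vertical above 0.3 rad).
It fails at once if the tumbler is moved more than 25 mm or tipped (distance of tumbler from where it was at the start of the episode above 0.025 m or angle between tumbler's own z axis and vertical above 0.3 rad).
It fails at once if the bean_jar is moved more than 25 mm or tipped (distance of bean_jar from where it was at the start of the episode above 0.025 m or angle between bean_jar's own z axis and vertical above 0.3 rad).
It fails at once if the shaker is tipped over (angle between shaker's own z axis and vertical above 0.7 rad).
It fails at once if the caddy is tipped over (angle between caddy's own z axis and vertical above 0.7 rad).
It also fails if it takes over 70 s, if anything falls off the work surface, if the arm or the gripper's body presses on something with over 40 N, if the wrist force passes 120 N, or if a joint passes its speed limit or range.

## Working session

There is one attempt and no reset: what is moved stays moved. The work goes in short steps, Python scripts to look and compute and a shell command to move; the robot and the scene stay as the last step left them, time stands still between calls to the robot, and variables do not carry over. Pictures are saved under pics/ and viewed, and the job is handed in when it is done.

```bash
mkdir -p pics
cat > h.py <<'E'
import numpy as np, cv2
from workcell import monitor, cams, ticket, ctrl
def shot(n,f):
    im=cams.camera(n); cv2.imwrite('pics/'+f,cv2.cvtColor(im,cv2.COLOR_RGB2BGR)); return im
def K(n):
    c=cams.camera_info(n); return c
def ray(n,u,v):
    c=K(n); k=c['k1']; xd=(u-c['cx'])/c['fx']; yd=(v-c['cy'])/c['fy']
    x,y=xd,yd
    for _ in range(30):
        s=1+k*(x*x+y*y); x,y=xd/s,yd/s
    R=np.array(c['R']);t=np.array(c['t'])
    return -R.T@t, R.T@np.array([x,y,1.])
def onplane(n,u,v,z):
    o,d=ray(n,u,v); return o+d*(z-o[2])/d[2]
def tri(n1,p1,n2,p2):
    o1,d1=ray(n1,*p1);o2,d2=ray(n2,*p2)
    A=np.c_[d1,-d2]; s=np.linalg.lstsq(A,o2-o1,rcond=None)[0]
    a=o1+d1*s[0];b=o2+d2*s[1]; return (a+b)/2,np.linalg.norm(a-b)
def proj(n,X):
    c=K(n); p=np.array(c['R'])@np.array(X,float)+np.array(c['t']); x,y=p[0]/p[2],p[1]/p[2]
    s=1+c['k1']*(x*x+y*y); return np.array([c['fx']*x*s+c['cx'],c['fy']*y*s+c['cy']])
E
python3 - <<'E'
from h import *
np.set_printoptions(precision=3,suppress=True)
for n in('scene','top'):
    shot(n,n+'0.png'); c=K(n); print(n,{k:(np.array(v)) for k,v in c.items()}, 'center',-np.array(c['R']).T@np.array(c['t']))
print(monitor.observe(), ctrl.tcp_to_grasp)
E
```

```text
scene {'fx': array(465.574), 'fy': array(465.574), 'cx': array(266.153), 'cy': array(189.477), 'k1': array(-0.035), 'R': array([[ 0.537, -0.844, -0.017],
       [-0.656, -0.405, -0.636],
       [ 0.53 ,  0.353, -0.771]]), 't': array([-291.33 ,  431.866, 1036.751])} center [-109.598 -436.496 1069.436]
top {'fx': array(435.422), 'fy': array(435.422), 'cx': array(254.221), 'cy': array(187.58), 'k1': array(-0.059), 'R': array([[ 0.008, -1.   , -0.014],
       [-0.987, -0.005, -0.161],
       [ 0.161,  0.015, -0.987]]), 't': array([  13.301,  554.362, 1301.991])} center [ 337.566   -3.936 1374.302]
{'time': 0.1, 'joint_pos': array([ 1.128,  0.481,  1.597, -0.   ,  1.065, -0.047]), 'joint_velocities': array([-0.001, -0.004, -0.001, -0.002, -0.001, -0.001]), 'joint_efforts': array([  0.002, -95.227, -43.105,  -0.   ,   0.005,  -0.   ]), 'tool_pos': array([250.453, 599.422, 230.741]), 'eef_rot': array([-0.   ,  0.197,  0.98 , -0.001]), 'wrist_force': array([-0.202,  0.459,  0.24 ]), 'moment': array([-0.045,  0.015,  0.058]), 'finger_gap': 0.9965300073677558} 18.700000000000003
```

View pics/scene0.png

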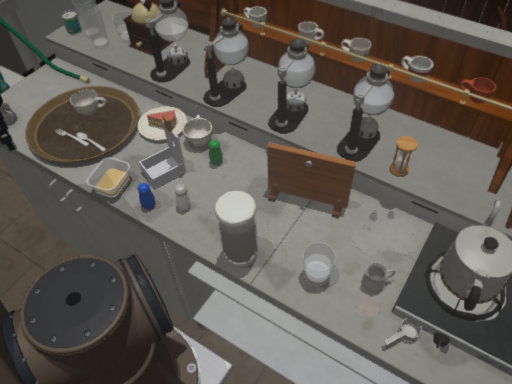

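View pics/top0.png

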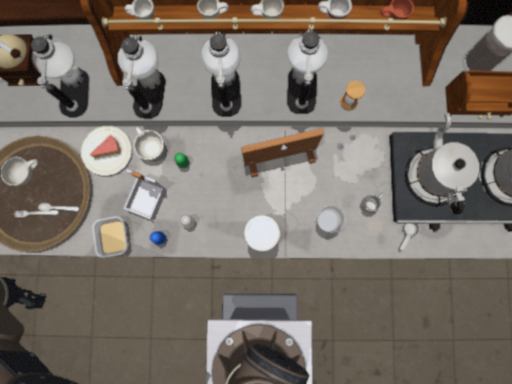

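Run:
```python
from h import *
a=cv2.imread('pics/scene0.png');b=cv2.imread('pics/top0.png')
cv2.imwrite('pics/s0a.png',cv2.resize(a[110:240,70:250],None,fx=4.4,fy=4.4,interpolation=cv2.INTER_CUBIC))
cv2.imwrite('pics/s0b.png',cv2.resize(a[130:270,200:360],None,fx=4.2,fy=4.2,interpolation=cv2.INTER_CUBIC))
cv2.imwrite('pics/t0a.png',cv2.resize(b[120:260,90:220],None,fx=4.2,fy=4.2,interpolation=cv2.INTER_CUBIC))
cv2.imwrite('pics/t0b.png',cv2.resize(b[110:260,220:400],None,fx=4,fy=4,interpolation=cv2.INTER_CUBIC))
```

```text
(no output)
```

View pics/s0a.png

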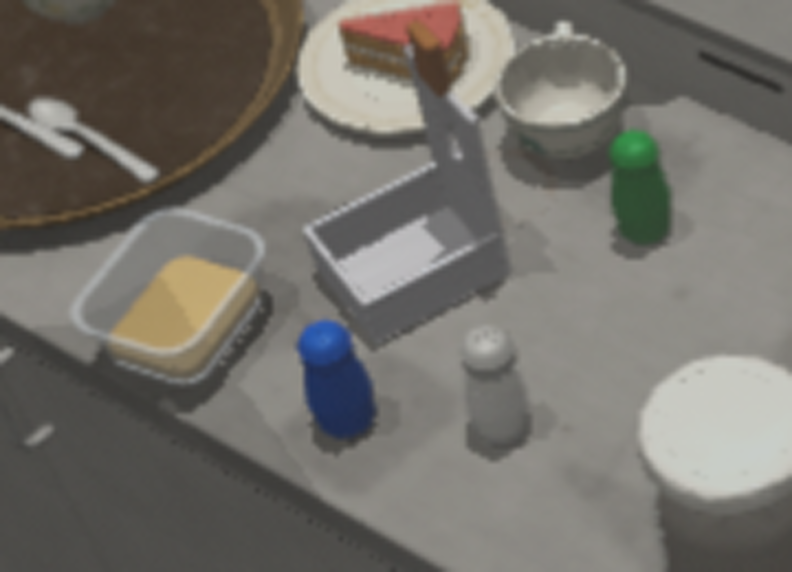

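View pics/s0b.png

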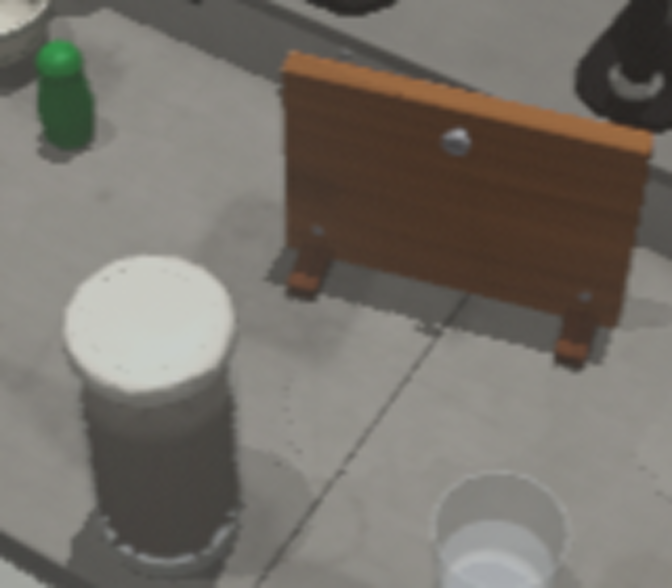

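View pics/t0a.png

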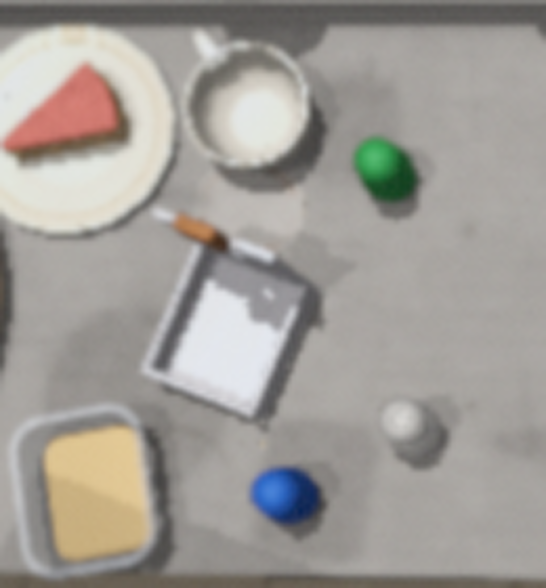

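View pics/t0b.png

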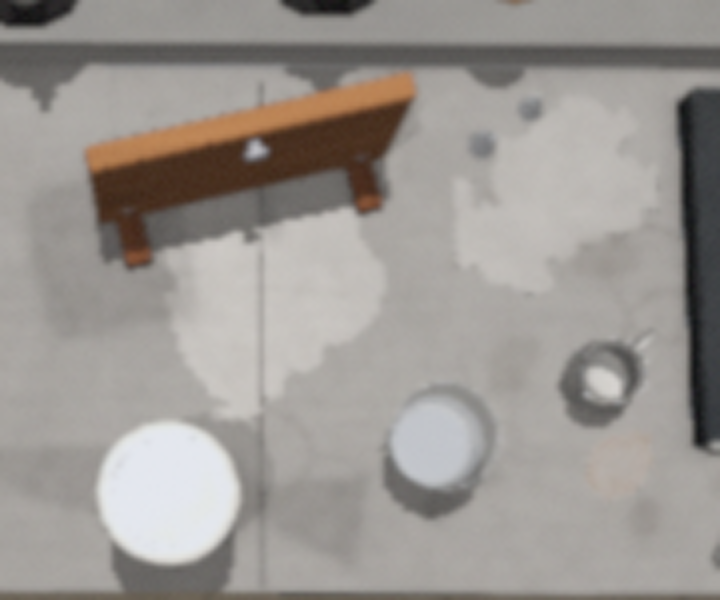

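Run:
```python
from h import *
np.set_printoptions(precision=1,suppress=True)
T=lambda u,v:(u/4+220-.4,v/4+110-.4)
pts={'FL':(94,172),'FR':(413,98),'BL':(87,150),'BR':(409,74)}
P={k:onplane('top',*T(*p),180) for k,p in pts.items()}
print('panel top',P)
c=sum(P.values())/4; d=(P['FR']+P['BR']-P['FL']-P['BL'])/2; print(c,np.linalg.norm(d),np.degrees(np.arctan2(d[1],d[0])))
# scene
S=lambda u,v:(u/4.2+200-.4,v/4.2+130-.4)
for k,p in {'FL':(285,74),'FR':(648,154),'BL':(290,52),'BR':(652,134)}.items(): print(k,onplane('scene',*S(*p),180))
print('screw',tri('top',T(257,151),'scene',S(457,141)))
# caddy
A=lambda u,v:(u/4.2+90-.4,v/4.2+120-.4)
B=lambda u,v:(u/4.4+70-.4,v/4.4+110-.4)
print('plate top L',onplane('top',*A(152,211),150),'R',onplane('top',*A(273,259),150))
print('tab L',onplane('top',*A(177,222),195),'R',onplane('top',*A(224,240),195))
print('tray FL',onplane('top',*A(148,372),40),'FR',onplane('top',*A(255,414),40), onplane('scene',*B(305,230),40),onplane('scene',*B(365,303),40))
print('floor',)
im=cv2.imread('pics/top0.png');hsv=cv2.cvtColor(im,cv2.COLOR_BGR2HSV)
print('shaker', tri('top',A(404,421),'scene',B(488,345)), onplane('top',*A(402,420),82))
print('bean',onplane('top',*T(169,493),210),'tumbler',onplane('top',*T(440,440),91), 'creamer',onplane('top',*T(600,375),60))
print('tcp px',proj('top',[250,600,231]))
print(onplane('top',260,121,0),onplane('top',260,258,0))
```

```text
panel top {'FL': array([632. ,  46.8, 180. ]), 'FR': array([ 687. , -178.8,  180. ]), 'BL': array([647.9,  51.9, 180. ]), 'BR': array([ 704.6, -176.3,  180. ])}
[667.9 -64.1 180. ] 233.71280200767296 -76.18064399371522
FL [627.3  46.1 180. ]
FR [ 685.8 -180.5  180. ]
BL [645.8  54.  180. ]
BR [ 702.2 -175.4  180. ]
screw (array([652.2, -68.1, 159.4]), np.float64(2.6477632744852597))
plate top L [587.3 387.6 150. ] R [554.1 301.7 150. ]
tab L [570.7 355.9 195. ] R [558.7 323.8 195. ]
tray FL [488.1 419.   40. ] FR [457.6 337.5  40. ] [486.5 422.3  40. ] [457.6 341.8  40. ]
floor
shaker (array([449.4, 220.1,  81.4]), np.float64(0.8073841700286901)) [450.4 221.1  82. ]
bean [405.2  -7.  210. ] tumbler [ 452.2 -207.    91. ] creamer [ 505.  -334.8   60. ]
tcp px [ 30.8 289.2]
[783.2   0.2   0. ] [339.1  -2.2   0. ]
```

```bash
cat >> h.py <<'E'
from scipy.spatial.transform import Rotation as Rn
def need(target,yaw_y=None):
    """shift in tool units (30mm) & turn to bring TCP to target, tool down with tool y at heading yaw_y deg"""
    s=monitor.observe(); q=s['eef_rot']; R=Rn.from_quat([q[1],q[2],q[3],q[0]])
    d=R.inv().apply(np.array(target)-s['tool_pos'])/30
    r=None
    if yaw_y is not None:
        a=np.radians(yaw_y); y=np.array([np.cos(a),np.sin(a),0]); z=np.array([0,0,-1.]); x=np.cross(y,z)
        G=Rn.from_matrix(np.c_[x,y,z]); r=np.degrees((R.inv()*G).as_rotvec())
    print('tcp',s['tool_pos'].round(1),'shift',d.round(2),'turn',None if r is None else r.round(2),'t',round(s['time'],2),'F',s['wrist_force'].round(1),'gap',round(s['finger_gap'],3))
E
python3 - <<'E'
from h import *
np.set_printoptions(precision=1,suppress=True)
for n,w in (('top',(125,165,120,180)),('scene',(150,180,105,135))):
    im=cv2.imread(f'pics/{n}0.png').astype(int); x0,x1,y0,y1=w
    s=im[y0:y1,x0:x1]; m=((s[...,2]-s[...,0])>35)&((s[...,2]-s[...,1])>20)
    if n=='scene': 
        pass
    ys,xs=np.nonzero(m); print(n,len(xs),xs.mean()+x0,ys.mean()+y0,xs.min()+x0,xs.max()+x0,ys.min()+y0,ys.max()+y0)
    big=cv2.resize(s.astype(np.uint8),None,fx=10,fy=10,interpolation=cv2.INTER_NEAREST); cv2.imwrite(f'pics/tab_{n}.png',big)
need([567,344,153],69.5)
E
```

```text
top 48 136.33333333333334 174.16666666666666 131 142 171 177
scene 222 163.4009009009009 115.69369369369369 150 174 110 122
tcp [250.5 599.4 230.7] shift [-13.   -3.8   2.6] turn [-0.1 -0.  -2.2] t 0.1 F [-0.2  0.5  0.2] gap 0.997
```

View pics/tab_top.png

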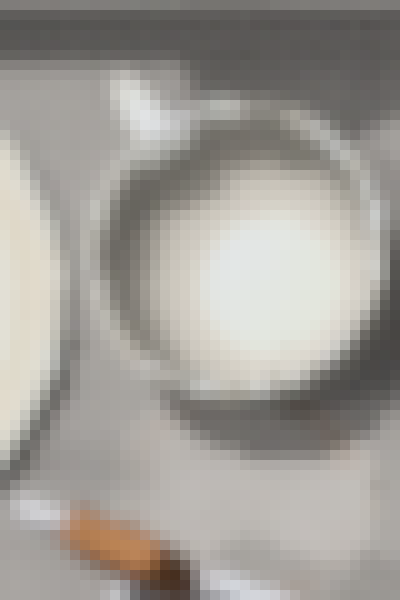

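View pics/tab_scene.png

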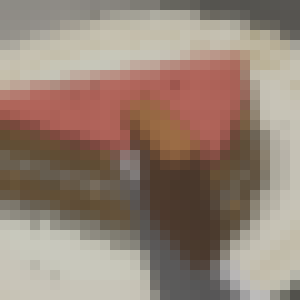

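Run:
```python
from h import *
np.set_printoptions(precision=1,suppress=True)
print(onplane('top',135.8,172.8,195),onplane('scene',165.3,117.3,195),tri('top',(135.8,172.8),'scene',(165.3,117.3)))
# green shaker and cup position
print('green',onplane('top',181,159,80),'cup',onplane('top',149,145,60))
```

```text
[569.8 344.4 195. ] [564.6 346.6 195. ] (array([568.5, 347.1, 192.3]), np.float64(5.284438078149336))
green [636.  240.9  80. ] cup [685.3 347.2  60. ]
```

```bash
python3 -m jog '0 0 -2.2 -0.5 -0.1 0 1;0 0 0 -0.9 -0.25 0 1;0 0 0 -0.9 -0.25 0 1;0 0 0 -0.9 -0.25 0 1;0 0 0 -0.9 -0.25 0 1;0 0 0 -0.9 -0.25 0 1;0 0 0 -0.9 -0.25 0 1;0 0 0 -0.9 -0.25 0 1;0 0 0 -0.9 -0.25 0 1;0 0 0 -0.9 -0.25 0 1;0 0 0 -0.9 -0.25 0 1;0 0 0 -0.9 -0.25 0 1;0 0 0 -0.9 -0.25 0 1;0 0 0 -0.5 -0.2 0 1;0 0 0 0 0 0 1;0 0 0 0 0 0 1' 40
python3 - <<'E'
from h import *
need([567.5,345,152],69.5)
E
```

```text
time: 2.1
tool_pos: [546.5, 383.1, 231.2]
eef_rot: [-0.0, 0.178, 0.984, -0.0]
wrist_force: [-0.3, -0.2, -0.3]
finger_gap: 1.005
tcp [546.5 383.1 231.2] shift [-1.1  -0.94  2.64] turn [-0.01 -0.03  0.04] t 2.1 F [-0.3 -0.2 -0.3] gap 1.005
```

```bash
python3 -m jog '0 0 0 -0.6 -0.5 0 1;0 0 0 -0.5 -0.44 0 1;0 0 0 0 0 0 1;0 0 0 0 0 0 1' 40
python3 - <<'E'
from h import *
need([567.5,345,152],69.5)
for n in('scene','top'): shot(n,n+'1.png')
a=cv2.imread('pics/scene1.png');b=cv2.imread('pics/top1.png')
cv2.imwrite('pics/c1.png',np.hstack([cv2.resize(a[50:200,90:220],None,fx=3,fy=3),cv2.resize(b[100:250,80:210],None,fx=3,fy=3)]))
E
```

```text
time: 2.6
tool_pos: [568.4, 344.4, 231.4]
eef_rot: [-0.0, 0.178, 0.984, 0.0]
wrist_force: [0.7, -0.5, -0.5]
finger_gap: 1.0
tcp [568.4 344.4 231.4] shift [0.04 0.01 2.65] turn [ 0.01 -0.01 -0.02] t 2.6 F [ 0.7 -0.5 -0.5] gap 1.0
```

View pics/c1.png

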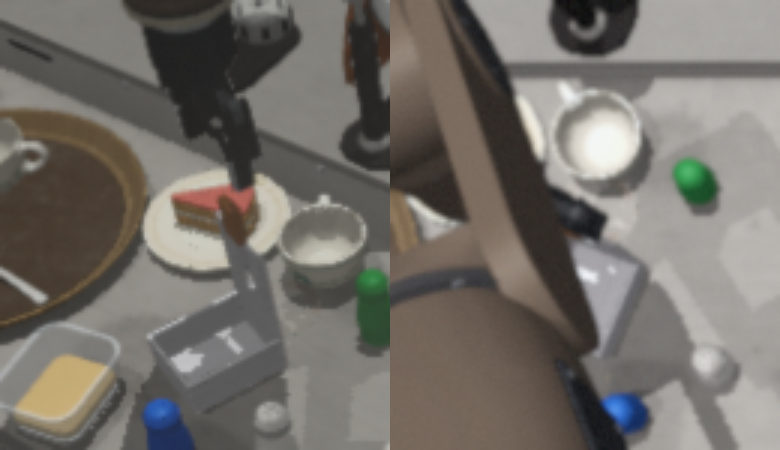

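```bash
python3 -m jog '0 0 0 0 0 0.6 1;0 0 0 0 0 0.6 1;0 0 0 0 0 0.6 1;0 0 0 0 0 0.5 1;0 0 0 0 0 0.35 1;0 0 0 0 0 0 1;0 0 0 0 0 0 1' 40
python3 - <<'E'
from h import *
need([567.5,345,152],69.5)
shot('scene','scene2.png')
a=cv2.imread('pics/scene2.png')
cv2.imwrite('pics/c2.png',cv2.resize(a[50:200,90:240],None,fx=4,fy=4))
E
```

```text
time: 3.58
tool_pos: [568.6, 344.9, 152.3]
eef_rot: [0.0, 0.178, 0.984, 0.0]
wrist_force: [0.5, -0.2, -0.2]
finger_gap: 0.997
tcp [568.6 344.9 152.3] shift [ 0.04 -0.01  0.01] turn [0.03 0.03 0.02] t 3.58 F [ 0.5 -0.2 -0.2] gap 0.997
```

View pics/c2.png

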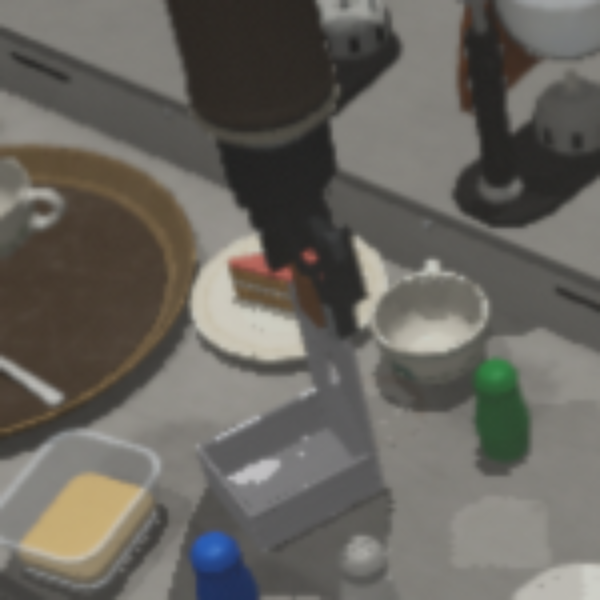

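```bash
python3 -m jog '0 0 0 0 0 0 0;0 0 0 0 0 0 -0.3;0 0 0 0 0 0 -0.6;0 0 0 0 0 0 -1;0 0 0 0 0 0 -1;0 0 0 0 0 0 -1;0 0 0 0 0 0 -1;0 0 0 0 0 0 -1' 90
python3 - <<'E'
from h import *
need([567.5,345,152],69.5); print(monitor.observe()['moment'])
E
```

```text
time: 4.62
tool_pos: [568.7, 344.9, 152.2]
eef_rot: [0.0, 0.178, 0.984, 0.0]
wrist_force: [1.1, 1.1, 4.7]
finger_gap: 0.339
tcp [568.7 344.9 152.2] shift [ 0.04 -0.01  0.01] turn [0.04 0.04 0.02] t 4.62 F [1.1 1.1 4.7] gap 0.339
[ 0.16595686 -0.12008849 -0.03319501]
```

```bash
python3 -m jog '0 0 0 0 0 -0.2 -1;0 0 0 0 0 -0.4 -1;0 0 0 0 0 -0.6 -1;0 0 0 0 0 -0.6 -1;0 0 0 0 0 -0.6 -1;0 0 0 0 0 -0.6 -1;0 0 0 0 0 -0.5 -1;0 0 0 0 0 -0.2 -1;0 0 0 0 0 0 -1;0 0 0 0 0 0 -1'
python3 - <<'E'
from h import *
need([567.5,345,152],69.5); print(monitor.observe()['moment'])
shot('scene','scene3.png');shot('top','top3.png')
a=cv2.imread('pics/scene3.png')
cv2.imwrite('pics/c3.png',np.hstack([cv2.resize(a[30:200,80:240],None,fx=3,fy=3),cv2.resize(cv2.imread('pics/top3.png')[60:230,60:160],None,fx=3,fy=3)]))
E
```

```text
time: 5.88
tool_pos: [568.0, 344.5, 262.0]
eef_rot: [-0.0, 0.178, 0.984, -0.0]
wrist_force: [1.0, 0.5, -3.5]
finger_gap: 0.337
tcp [568.  344.5 262. ] shift [0.02 0.01 3.67] turn [-0.05 -0.04  0.02] t 5.88 F [ 1.   0.5 -3.5] gap 0.337
[-0.06939979 -0.10151472  0.00578403]
```

View pics/c3.png

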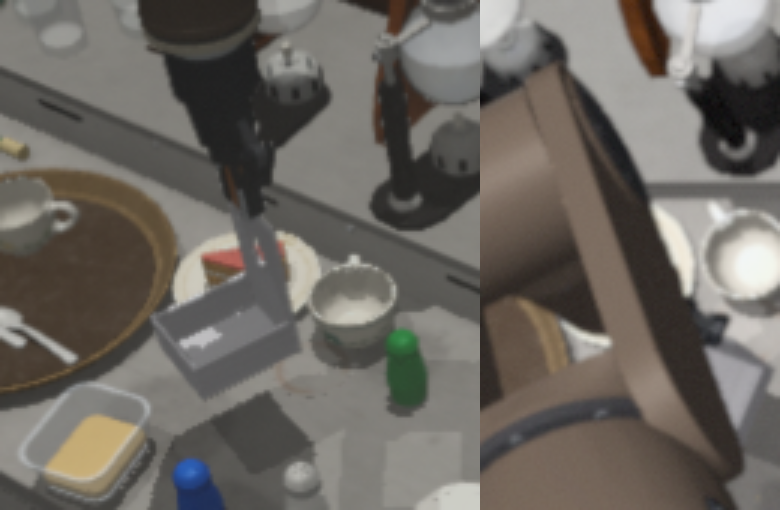

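```bash
python3 -m jog '0 0 0 -0.15 -0.3 0 -1;0 0 0 -0.35 -0.7 0 -1;0 0 0 -0.36 -0.75 0 -1;0 0 0 -0.36 -0.75 0 -1;0 0 0 -0.36 -0.75 0 -1;0 0 0 -0.36 -0.75 0 -1;0 0 0 -0.36 -0.75 0 -1;0 0 0 -0.36 -0.75 0 -1;0 0 0 -0.36 -0.75 0 -1;0 0 0 -0.36 -0.7 0 -1;0 0 0 -0.15 -0.3 0 -1;0 0 -3 0 0 0 -1;0 0 -5 0 0 0 -1;0 0 -6 0 0 0 -1;0 0 -6 0 0 0 -1;0 0 -6 0 0 0 -1;0 0 -5 0 0 0 -1;0 0 -3.3 0 0 0 -1;0 0 0 0 0 0 -1;0 0 0 0 0 0 -1'
python3 - <<'E'
from h import *
need([607.3,-78.5,262],103.8); print(monitor.observe()['joint_pos'].round(2))
E
```

```text
time: 8.48
tool_pos: [591.4, 103.8, 262.9]
eef_rot: [0.0, -0.12, 0.993, 0.0]
wrist_force: [-0.2, -0.6, -3.6]
finger_gap: 0.338
tcp [591.4 103.8 262.9] shift [ 0.93 -6.03  0.03] turn [ 0.    0.   -0.07] t 8.47 F [-0.2 -0.6 -3.6] gap 0.338
[ 0.12  0.38  1.68  0.    1.08 -1.69]
```

```bash
python3 -m jog '0 0 0 0.2 -0.3 0 -1;0 0 0 0.2 -0.6 0 -1;0 0 0 0.2 -0.7 0 -1;0 0 0 0.2 -0.7 0 -1;0 0 0 0.13 -0.7 0 -1;0 0 0 0 -0.7 0 -1;0 0 0 0 -0.7 0 -1;0 0 0 0 -0.7 0 -1;0 0 0 0 -0.6 0 -1;0 0 0 0 -0.3 0 -1;0 0 0 0 0 0.4 -1;0 0 0 0 0 0.5 -1;0 0 0 0 0 0.4 -1;0 0 0 0 0 0.2 -1;0 0 0 0 0 0 -1;0 0 0 0 0 0 -1'
python3 - <<'E'
from h import *
need([607.3,-78.5,216],103.8)
shot('scene','scene4.png');shot('top','top4.png')
a=cv2.imread('pics/scene4.png');b=cv2.imread('pics/top4.png')
cv2.imwrite('pics/c4s.png',cv2.resize(a[90:240,220:380],None,fx=4.5,fy=4))
cv2.imwrite('pics/c4s.png',cv2.resize(a[100:245,220:380],None,fx=4.1,fy=4.1,interpolation=cv2.INTER_CUBIC))
cv2.imwrite('pics/c4t.png',cv2.resize(b[110:260,200:380],None,fx=4,fy=4,interpolation=cv2.INTER_CUBIC))
E
```

```text
time: 10.48
tool_pos: [607.6, -77.5, 218.2]
eef_rot: [0.0, -0.12, 0.993, -0.0]
wrist_force: [-0.6, -0.1, -3.6]
finger_gap: 0.337
tcp [607.6 -77.5 218.2] shift [ 0.02 -0.03  0.07] turn [-0.01  0.03  0.03] t 10.47 F [-0.6 -0.1 -3.6] gap 0.337
```

View pics/c4s.png

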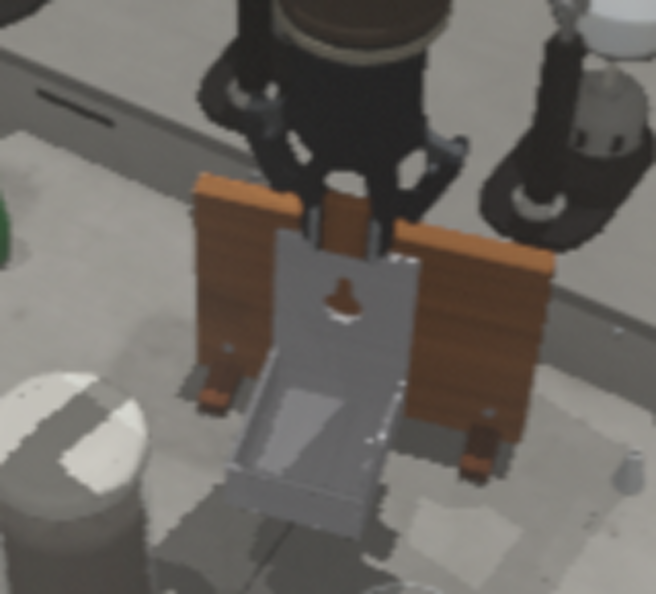

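View pics/c4t.png

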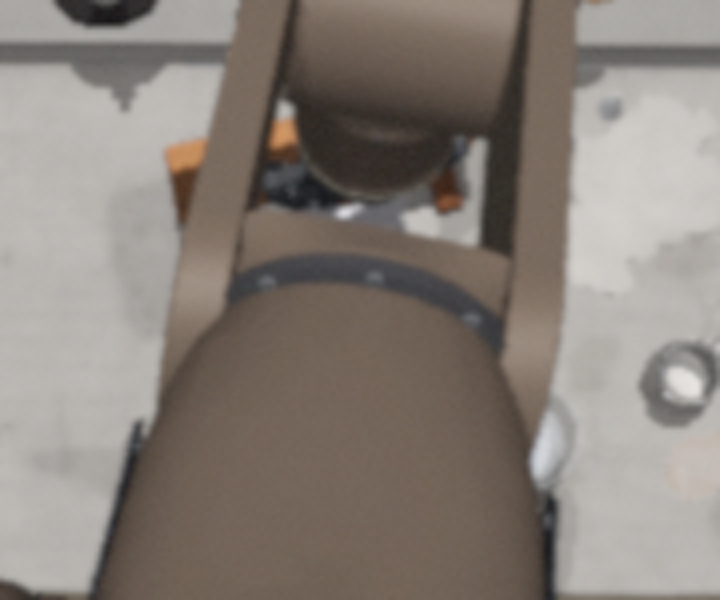

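```bash
cat > pr.py <<'E'
from h import *
np.set_printoptions(precision=2,suppress=True)
a=np.radians(13.8);ex=np.array([np.cos(a),np.sin(a),0]);ey=np.array([-np.sin(a),np.cos(a),0]);ez=np.array([0,0,1.])
O=np.array([666.5,-64,0])
def P(x,y,z):return O+x*ex+y*ey+z*ez
E
python3 - <<'E'
from pr import *
# panel model onto initial scene/top, overlay
for n in('scene','top'):
    im=cv2.resize(cv2.imread(f'pics/{n}0.png'),None,fx=4,fy=4,interpolation=cv2.INTER_CUBIC)
    q=lambda X:tuple(int(round(v)) for v in (proj(n,X)+.5)*4-.5)
    for x in(-10,10):
        pts=[P(x,s,z) for s,z in((-120,0),(-120,180),(120,180),(120,0))]
        for i in range(4): cv2.line(im,q(pts[i]),q(pts[(i+1)%4]),(0,255,0) if x<0 else (255,0,0),1)
    c=[P(-22,9*np.cos(t),160+9*np.sin(t)) for t in np.linspace(0,6.28,40)]
    for k in range(39): cv2.line(im,q(c[k]),q(c[k+1]),(0,255,255),1)
    if n=='scene': im=im[130*4:225*4,255*4:365*4]
    else: im=im[120*4:190*4,230*4:335*4]
    cv2.imwrite(f'pics/ov_{n}.png',cv2.resize(im,None,fx=1.7,fy=1.5))
# caddy model
im=cv2.resize(cv2.imread('pics/scene4.png'),None,fx=6,fy=6,interpolation=cv2.INTER_CUBIC)
n='scene';q=lambda X:tuple(int(round(v)) for v in (proj(n,X)+.5)*6-.5)
C=np.array([607.6,-77.5,218.2-152])-48*ex
D=lambda x,y,z:C+x*ex+y*ey+z*ez
pts=[D(49,-45,0),D(49,-45,150),D(49,45,150),D(49,45,0)]
for i in range(4): cv2.line(im,q(pts[i]),q(pts[(i+1)%4]),(0,255,0),1)
pts=[D(-54,-45,0),D(-54,-45,40),D(-54,45,40),D(-54,45,0)]
for i in range(4): cv2.line(im,q(pts[i]),q(pts[(i+1)%4]),(0,0,255),1)
c=[D(49,13*np.cos(t),96+13*np.sin(t)) for t in np.linspace(0,6.28,40)]
for k in range(39): cv2.line(im,q(c[k]),q(c[k+1]),(0,255,255),1)
cv2.imwrite('pics/ov_c.png',im[140*6:236*6,268*6:330*6])
E
```

```text
(no output)
```

View pics/ov_scene.png

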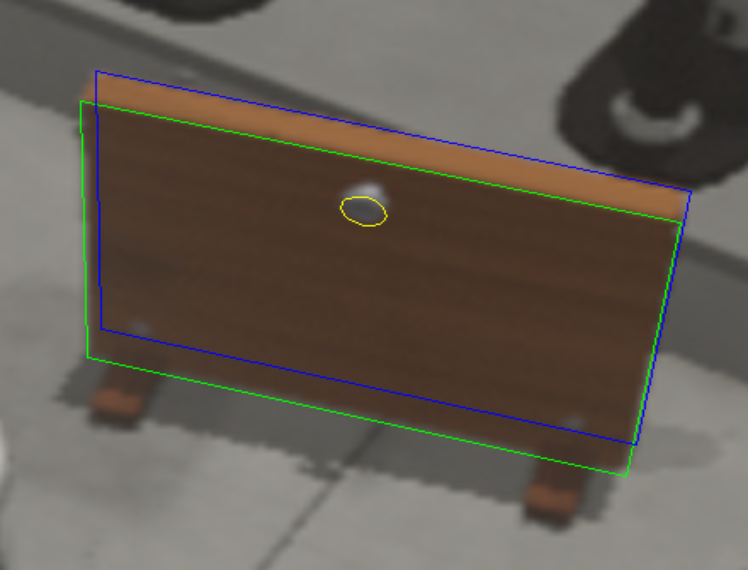

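View pics/ov_top.png

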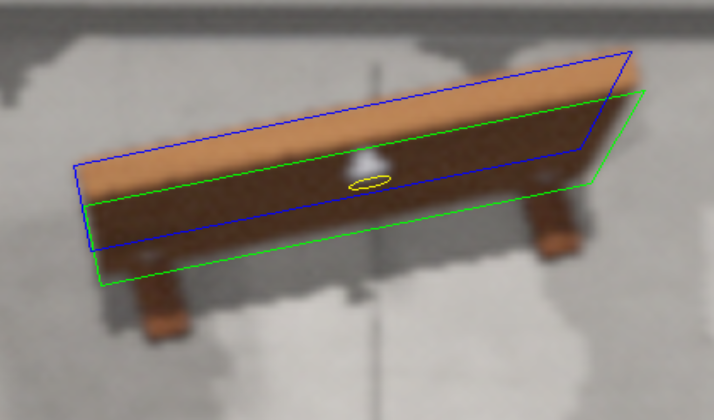

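View pics/ov_c.png

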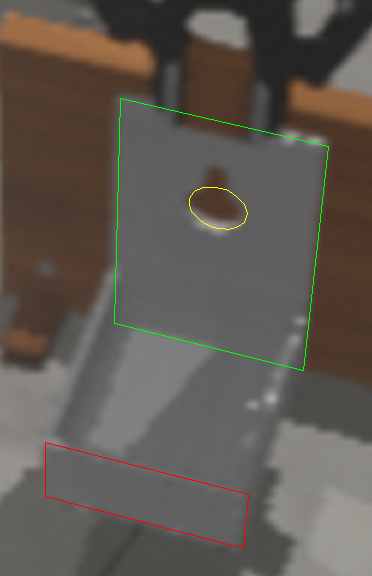

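```bash
python3 -m jog '0 0 0 -0.2 -0.03 0.07 -1;0 0 0 -0.3 0 0 -1;0 0 0 -0.25 0 0 -1;0 0 0 -0.1 0 0 -1;0 0 0 0 0 0 -1;0 0 0 0 0 0 -1'
cat > look.py <<'E'
from pr import *
import sys
tag=sys.argv[1]; s=monitor.observe(); tp=s['tool_pos']
n='scene'; im0=cams.camera(n)[:,:,::-1].copy(); cv2.imwrite(f'pics/raw_{tag}.png',im0)
im=cv2.resize(im0,None,fx=6,fy=6,interpolation=cv2.INTER_CUBIC); clean=im.copy()
q=lambda X:tuple(int(round(v)) for v in (proj(n,X)+.5)*6-.5)
C=np.array([tp[0],tp[1],tp[2]-152])-48*ex
D=lambda x,y,z:C+x*ex+y*ey+z*ez
pts=[D(49,-45,0),D(49,-45,150),D(49,45,150),D(49,45,0)]
for i in range(4): cv2.line(im,q(pts[i]),q(pts[(i+1)%4]),(0,255,0),1)
for (f,x,r,z,col) in ((D,49,13,96,(0,255,255)),(P,-22,9,160,(0,0,255))):
    c=[f(x,r*np.cos(t),z+r*np.sin(t)) for t in np.linspace(0,6.28,40)]
    for k in range(39): cv2.line(im,q(c[k]),q(c[k+1]),col,1)
u,v=q(D(49,0,110)); u-=190; v-=200
u=max(u,0);v=max(v,0)
cv2.imwrite(f'pics/look_{tag}.png',np.hstack([clean[v:v+500,u:u+390],im[v:v+500,u:u+390]]))
d=tp-O; print('local tcp x,y',d@ex,d@ey,'z',tp[2],'keyhole z',tp[2]-56,'F',s['wrist_force'],'M',s['moment'],'t',s['time'],'gap',s['finger_gap'],'need x to home',)
E
python3 look.py a
```

```text
time: 11.32
tool_pos: [632.1, -72.3, 215.6]
eef_rot: [-0.0, -0.12, 0.993, 0.0]
wrist_force: [-0.2, -1.0, -3.0]
finger_gap: 0.342
local tcp x,y -35.36797866570722 0.1184844286030518 z 215.63965696239143 keyhole z 159.63965696239143 F [-0.18 -0.96 -2.98] M [ 0.01 -0.12 -0.03] t 11.325 gap 0.3415298180202738 need x to home
```

View pics/look_a.png

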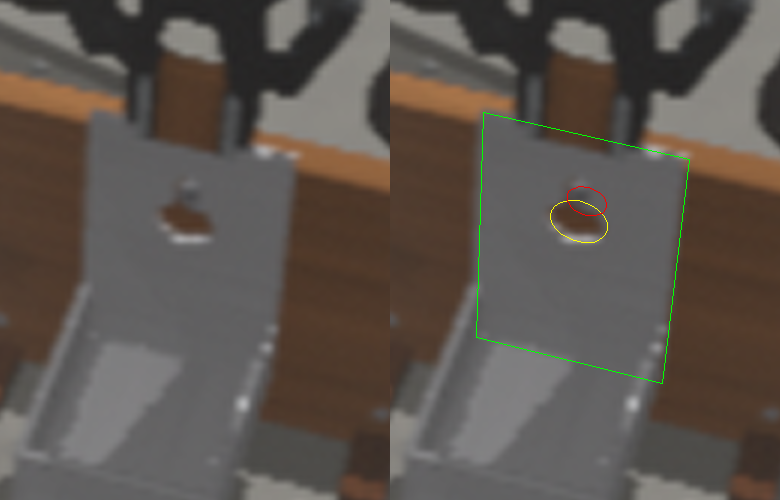

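```bash
python3 -m jog '0 0 0 -0.1 -0.05 0 -1;0 0 0 -0.1 0 0 -1;0 0 0 -0.1 0 0 -1;0 0 0 -0.1 0 0 -1;0 0 0 0 0 0 -1;0 0 0 0 0 0 -1'
python3 look.py b
```

```text
time: 12.12
tool_pos: [644.2, -70.9, 215.6]
eef_rot: [-0.0, -0.12, 0.993, 0.0]
wrist_force: [-0.1, -0.6, -3.5]
finger_gap: 0.333
local tcp x,y -23.262145079643922 -1.3876983969539989 z 215.64073101129455 keyhole z 159.64073101129455 F [-0.08 -0.59 -3.51] M [ 0.   -0.12  0.04] t 12.125 gap 0.332936669879575 need x to home
```

View pics/look_b.png

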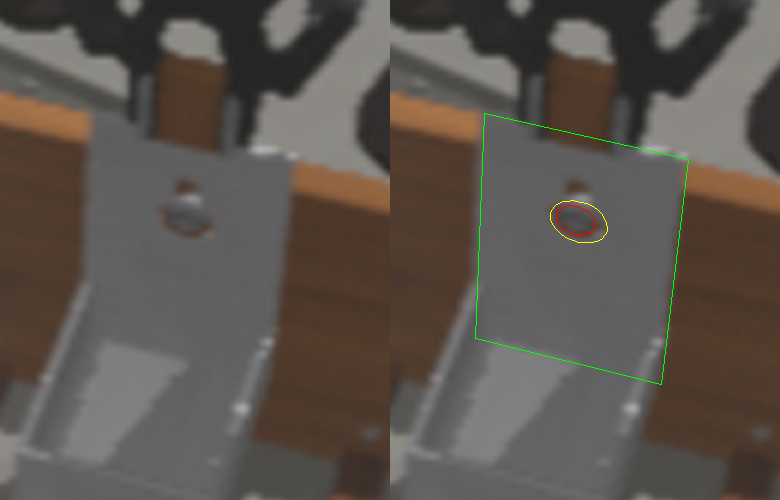

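```bash
python3 -m jog '0 0 0 -0.1 0 0 -1;0 0 0 -0.08 0 0 -1;0 0 0 0 0 0 -1;0 0 0 0 0 0 -1'
python3 look.py c; python3 -m jog '0 0 0 -0.05 0 0 -1;0 0 0 0 0 0 -1;0 0 0 0 0 0 -1'
```

```text
time: 12.68
tool_pos: [649.5, -69.6, 215.6]
eef_rot: [-0.0, -0.12, 0.993, 0.0]
wrist_force: [0.0, 0.3, -4.3]
finger_gap: 0.339
local tcp x,y -17.83749670104401 -1.3893315473182553 z 215.64524833686815 keyhole z 159.64524833686815 F [ 0.04  0.32 -4.33] M [-0.   -0.08 -0.02] t 12.675 gap 0.33901955238782727 need x to home
time: 13.1
tool_pos: [651.0, -69.3, 215.7]
eef_rot: [-0.0, -0.12, 0.993, -0.0]
wrist_force: [-0.8, -0.4, -3.9]
finger_gap: 0.337
```

View pics/look_c.png

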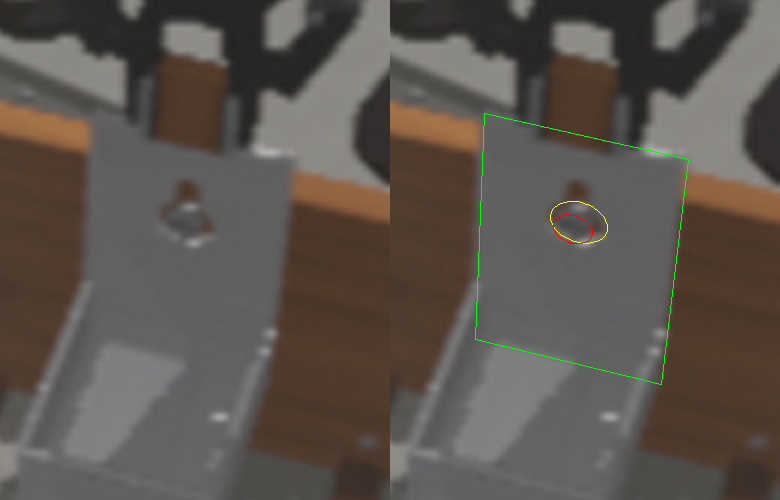

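```bash
python3 -m jog '0 0 0 -0.05 0 0 -1;0 0 0 0 0 0 -1;0 0 0 0 0 0 -1'; python3 -m jog '0 0 0 -0.05 0 0 -1;0 0 0 0 0 0 -1;0 0 0 0 0 0 -1'; python3 look.py d
```

```text
time: 13.48
tool_pos: [652.5, -68.9, 215.7]
eef_rot: [0.0, -0.12, 0.993, -0.0]
wrist_force: [0.4, -0.2, -3.6]
finger_gap: 0.339
time: 13.85
tool_pos: [653.9, -68.5, 215.7]
eef_rot: [-0.0, -0.12, 0.993, 0.0]
wrist_force: [0.3, 0.8, -3.2]
finger_gap: 0.338
local tcp x,y -13.289463625429338 -1.3998944053024271 z 215.66622865345332 keyhole z 159.66622865345332 F [ 0.29  0.75 -3.18] M [-0.01 -0.04 -0.02] t 13.85 gap 0.33764617527026947 need x to home
```

View pics/look_d.png

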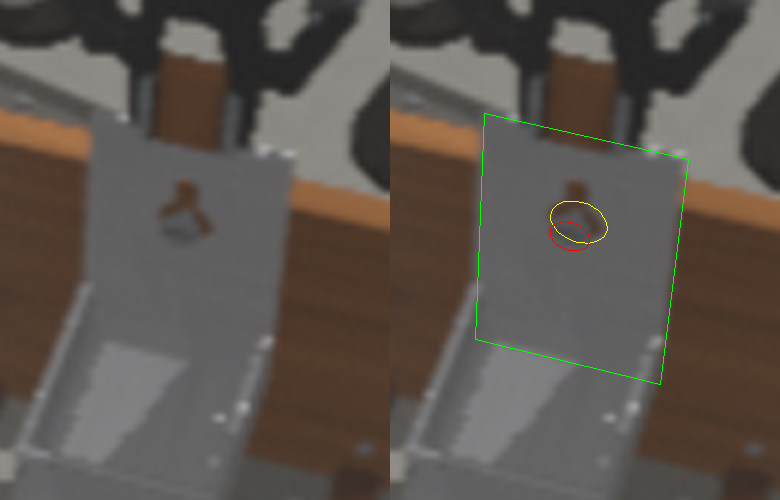

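```bash
python3 -m jog '0 0 0 -0.05 0 0 -1;0 0 0 0 0 0 -1;0 0 0 0 0 0 -1'; python3 -m jog '0 0 0 -0.05 0 0 -1;0 0 0 0 0 0 -1;0 0 0 0 0 0 -1';python3 look.py e
```

```text
time: 14.28
tool_pos: [655.0, -68.3, 215.6]
eef_rot: [-0.0, -0.12, 0.993, 0.0]
wrist_force: [-4.4, -0.9, -1.6]
finger_gap: 0.333
time: 14.65
tool_pos: [655.4, -68.1, 215.5]
eef_rot: [-0.001, -0.12, 0.993, 0.0]
wrist_force: [-11.0, -3.4, 2.7]
finger_gap: 0.337
local tcp x,y -11.784324185724586 -1.3369312072205157 z 215.4757301338606 keyhole z 159.4757301338606 F [-10.97  -3.44   2.67] M [-0.71  2.22  0.11] t 14.65 gap 0.3371174415852114 need x to home
```

View pics/look_e.png

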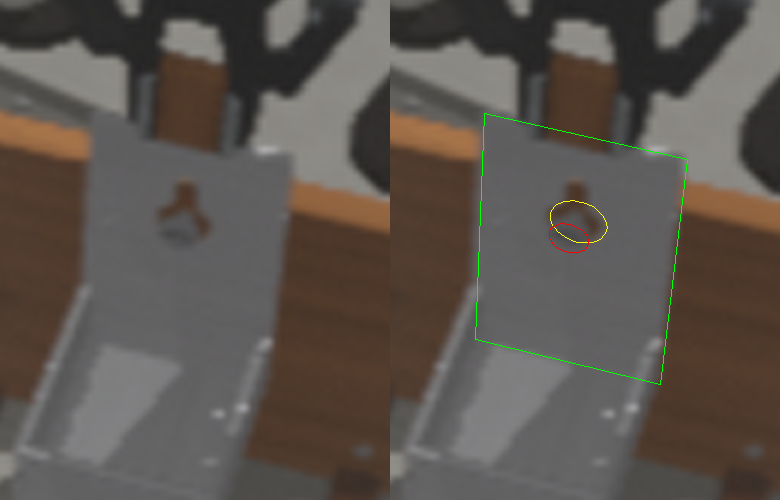

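```bash
python3 -m jog '0 0 0 0.1 0 0 -1;0 0 0 0 0 0 -1;0 0 0 0 0 0.1 -1;0 0 0 0 0 0.1 -1;0 0 0 0 0 0.1 -1;0 0 0 0 0 0 -1'; python3 look.py f
```

```text
time: 15.45
tool_pos: [653.8, -68.5, 206.3]
eef_rot: [-0.0, -0.12, 0.993, 0.0]
wrist_force: [0.6, 0.3, -4.4]
finger_gap: 0.335
local tcp x,y -13.425085642097194 -1.3299525308894131 z 206.27477535883872 keyhole z 150.27477535883872 F [ 0.65  0.32 -4.39] M [ 0.03 -0.1   0.01] t 15.45 gap 0.3349252071320541 need x to home
```

View pics/look_f.png

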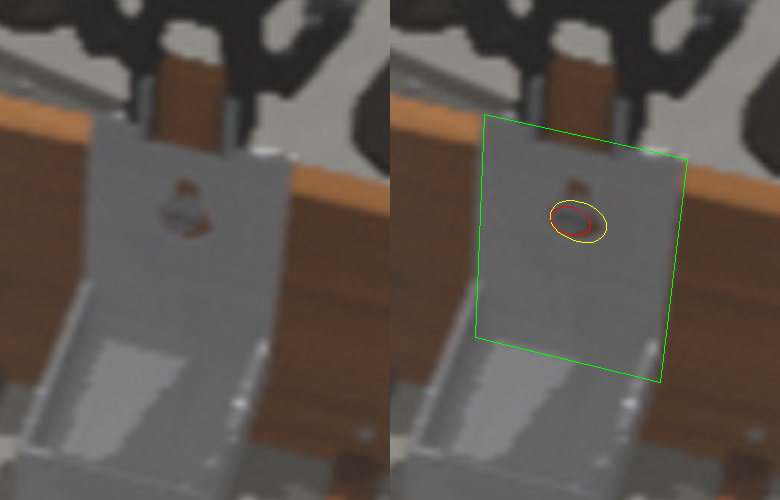

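```bash
python3 -m jog '0 0 0 0 0 0.1 -1;0 0 0 0 0 0.1 -1;0 0 0 0 0 0 -1'; python3 -m jog '0 0 0 0 0 0.1 -1;0 0 0 0 0 0.1 -1;0 0 0 0 0 0 -1;0 0 0 0 0 0 -1'; python3 look.py g
```

```text
time: 15.88
tool_pos: [653.8, -68.5, 200.4]
eef_rot: [-0.0, -0.12, 0.993, 0.0]
wrist_force: [-0.3, -0.4, -3.5]
finger_gap: 0.338
time: 16.38
tool_pos: [654.0, -68.6, 194.7]
eef_rot: [0.0, -0.12, 0.993, -0.0]
wrist_force: [0.6, -0.3, -4.3]
finger_gap: 0.336
local tcp x,y -13.251526808471512 -1.4427148856818146 z 194.72831327240286 keyhole z 138.72831327240286 F [ 0.57 -0.35 -4.27] M [-0.01 -0.11  0.01] t 16.375 gap 0.33593023493716745 need x to home
```

View pics/look_g.png

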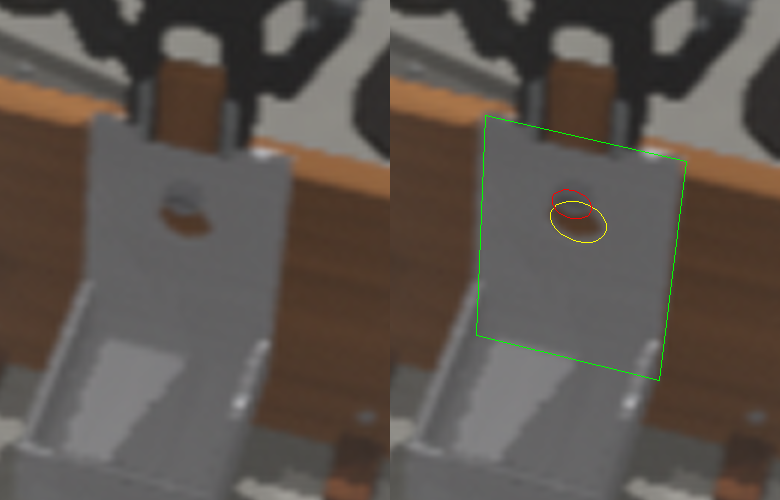

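```bash
python3 -m jog '0 0 0 0 0 0.05 -1;0 0 0 0 0 0.05 -1;0 0 0 0 0 0 -1;0 0 0 0 0 0 -1'; python3 -m jog '0 0 0 0 0 0.04 -1;0 0 0 0 0 0 -1;0 0 0 0 0 0 -1';  python3 look.py i
```

```text
time: 16.92
tool_pos: [653.9, -68.5, 191.7]
eef_rot: [-0.0, -0.12, 0.993, 0.0]
wrist_force: [-1.1, -0.0, -3.2]
finger_gap: 0.339
time: 17.3
tool_pos: [654.1, -68.6, 191.1]
eef_rot: [0.0, -0.12, 0.993, -0.0]
wrist_force: [-3.2, -0.0, 4.9]
finger_gap: 0.336
local tcp x,y -13.14122450914989 -1.481779669291973 z 191.13467738731734 keyhole z 135.13467738731734 F [-3.16 -0.01  4.9 ] M [ 0.12  0.33 -0.01] t 17.3 gap 0.33638121062426996 need x to home
```

View pics/look_i.png

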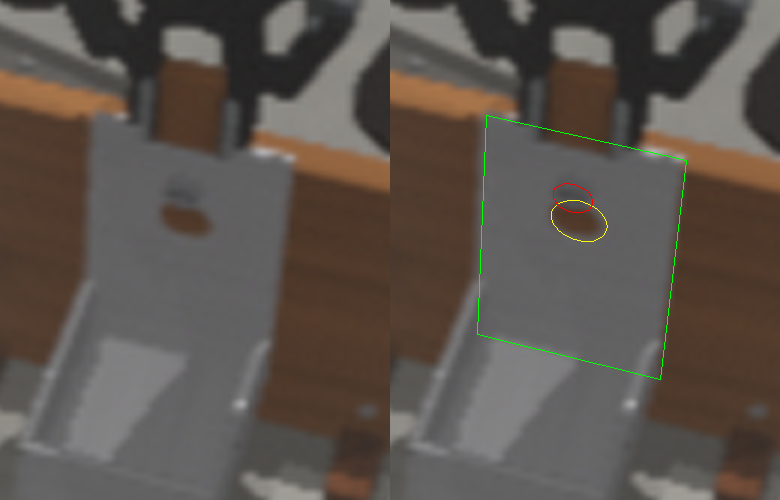

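```bash
python3 -m jog '0 0 0 0 0 0 -0.3;0 0 0 0 0 0 -0.2;0 0 0 0 0 0 0;0 0 0 0 0 0 0.2;0 0 0 0 0 0 0.4;0 0 0 0 0 0 0.5;0 0 0 0 0 0 0.5;0 0 0 0 0 0 0.5'; python3 look.py j
```

```text
time: 18.35
tool_pos: [653.9, -68.6, 190.5]
eef_rot: [0.0, -0.12, 0.993, -0.0]
wrist_force: [-0.4, 0.4, -0.3]
finger_gap: 0.748
local tcp x,y -13.285530703078013 -1.4265052529999298 z 190.50550464052947 keyhole z 134.50550464052947 F [-0.39  0.43 -0.26] M [ 0.04  0.   -0.05] t 18.35 gap 0.7482233409400902 need x to home
```

View pics/look_j.png

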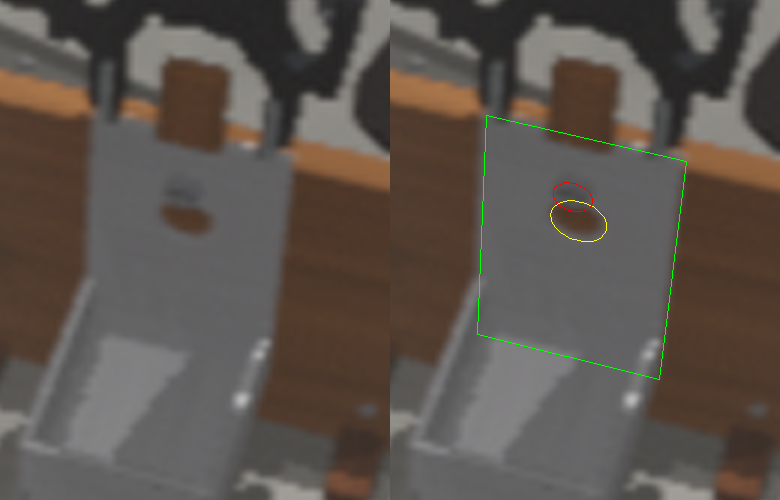

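```bash
python3 -m jog '0 0 0 0 0 -0.3 0.5;0 0 0 0 0 -0.6 0.5;0 0 0 0 0 -0.6 0.5;0 0 0 0 0 -0.6 0.5;0 0 0 0 0 -0.3 0.5;0 0 0 0 0 0 0.5'; python3 look.py k
python3 - <<'E'
import cv2
cv2.imwrite('pics/k2.png',cv2.resize(cv2.imread('pics/raw_k.png'),(800,600)))
cv2.imwrite('pics/j2.png',cv2.resize(cv2.imread('pics/raw_j.png'),(800,600)))
E
```

```text
time: 19.15
tool_pos: [654.2, -68.6, 263.3]
eef_rot: [0.001, -0.12, 0.993, -0.0]
wrist_force: [0.4, 0.4, 0.2]
finger_gap: 0.749
local tcp x,y -13.015676951193441 -1.5462784993622711 z 263.33659041635116 keyhole z 207.33659041635116 F [0.36 0.38 0.2 ] M [-0.04 -0.05 -0.01] t 19.15 gap 0.7492198392025441 need x to home
```

View pics/j2.png

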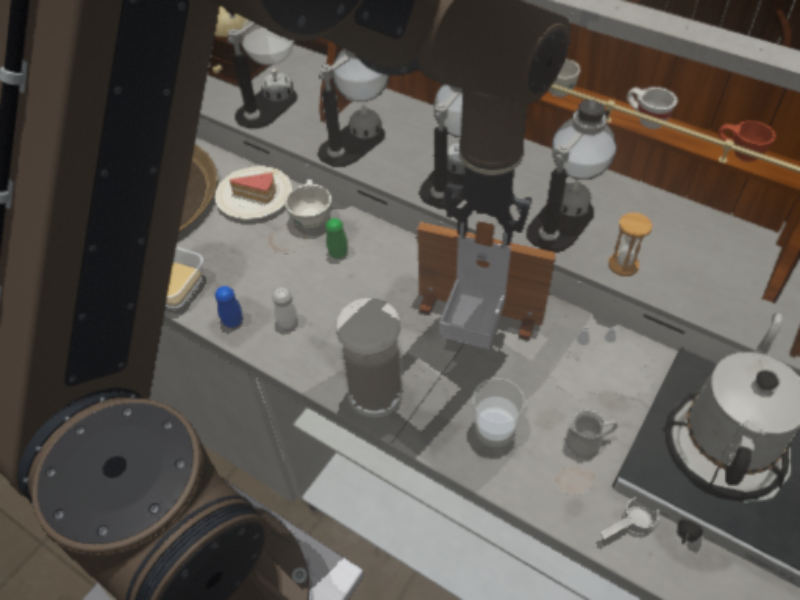

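View pics/k2.png

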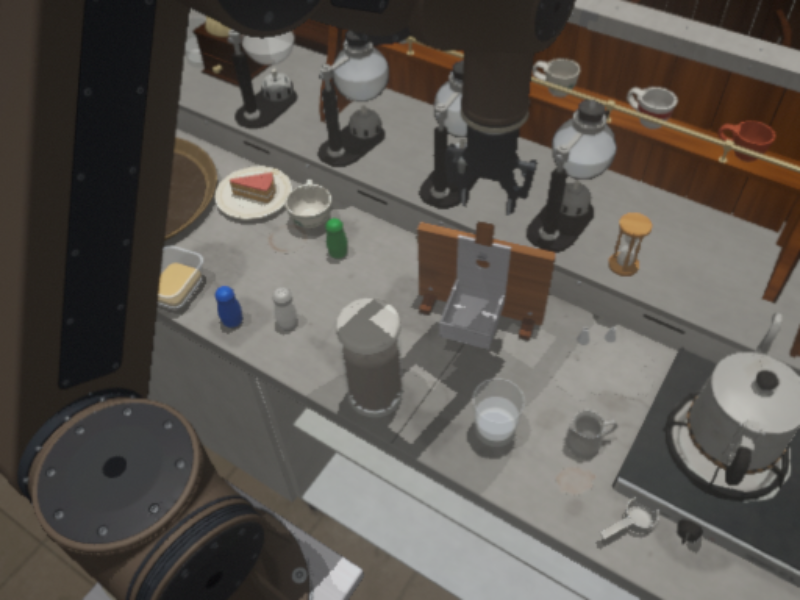

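Run:
```python
from h import *
np.set_printoptions(precision=1,suppress=True)
a=cv2.imread('pics/raw_k.png')
cv2.imwrite('pics/sh.png',cv2.resize(a[175:220,165:205],None,fx=12,fy=12,interpolation=cv2.INTER_CUBIC))
print('blue',onplane('top',158,237,82)); 
for z in (0,22,45,58,70,82,90): print(z,((proj('scene',[450,221,z])-[165,175]+.5)*12).round())
need([450,221,180],103.8)
```

```text
blue [397.9 301.2  82. ]
0 [246. 373.]
22 [232. 317.]
45 [217. 257.]
58 [208. 223.]
70 [200. 190.]
82 [192. 157.]
90 [186. 135.]
tcp [653.9 -68.5 262.5] shift [ 4.3 11.   2.8] turn [-0.  0.  0.] t 19.2 F [ 0.5 -0.8 -0.3] gap 0.752
```

View pics/sh.png

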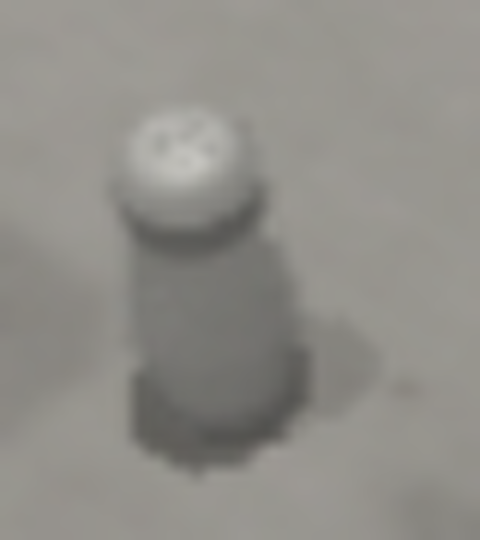

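```bash
python3 -m jog '0 0 0 0.15 0.3 0 0.7;0 0 0 0.3 0.75 0 1;0 0 0 0.3 0.75 0 1;0 0 0 0.3 0.75 0 1;0 0 0 0.3 0.75 0 1;0 0 0 0.3 0.75 0 1;0 0 0 0.3 0.75 0 1;0 0 0 0.3 0.75 0 1;0 0 0 0.3 0.75 0.2 1;0 0 0 0.3 0.75 0.4 1;0 0 0 0.3 0.75 0.4 1;0 0 0 0.3 0.75 0.4 1;0 0 0 0.3 0.75 0.4 1;0 0 0 0.3 0.75 0.4 1;0 0 0 0.2 0.75 0.3 1;0 0 0 0.05 0.3 0.2 1;0 0 0 0 0 0 1;0 0 0 0 0 0 1' 30
python3 - <<'E'
from h import *
need([449.5,221.3,32],103.8); print(monitor.observe()['joint_pos'].round(2))
E
```

```text
time: 21.45
tool_pos: [449.5, 223.7, 181.8]
eef_rot: [0.0, -0.12, 0.993, -0.0]
wrist_force: [-0.3, -0.1, 0.3]
finger_gap: 0.997
tcp [449.5 223.7 181.8] shift [ 0.02 -0.08  4.99] turn [-0.    0.03  0.01] t 21.45 F [-0.3 -0.1  0.3] gap 0.997
[ 0.4   0.34  1.98 -0.    0.82 -1.41]
```

```bash
python3 -m jog '0 0 0 0.02 -0.08 0.4 1;0 0 0 0 0 0.6 1;0 0 0 0 0 0.4 1;0 0 0 0 0 0 1;0 0 0 0 0 0 1' 30
python3 - <<'E'
from h import *
need([449.5,221.3,32],103.8)
for n in('scene','top'): shot(n,n+'5.png')
a=cv2.imread('pics/scene5.png');b=cv2.imread('pics/top5.png')
cv2.imwrite('pics/c5.png',np.hstack([cv2.resize(a[100:240,110:240],None,fx=3,fy=3),cv2.resize(b[140:280,110:240],None,fx=3,fy=3)]))
E
```

```text
time: 22.08
tool_pos: [449.4, 221.5, 139.7]
eef_rot: [0.0, -0.12, 0.993, 0.0]
wrist_force: [0.5, -0.3, 0.3]
finger_gap: 0.997
tcp [449.4 221.5 139.7] shift [-0.   -0.01  3.59] turn [0.   0.02 0.01] t 22.07 F [ 0.5 -0.3  0.3] gap 0.997
```

View pics/c5.png

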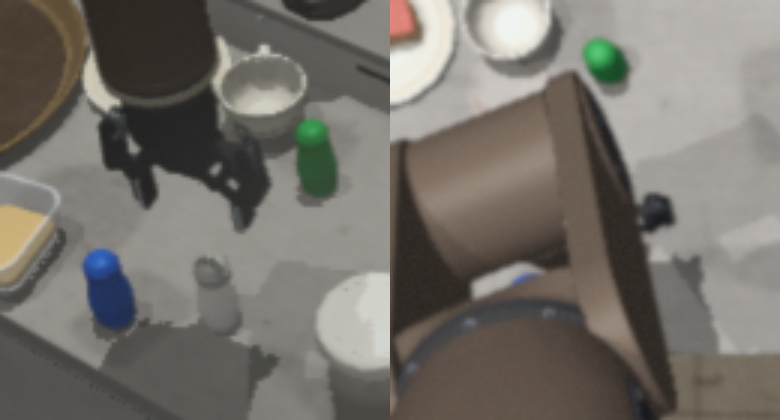

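```bash
python3 -m jog '0 0 0 0 0 0.6 1;0 0 0 0 0 0.6 1;0 0 0 0 0 0.6 1;0 0 0 0 0 0 1;0 0 0 0 0 0 1' 30
python3 - <<'E'
from h import *
need([449.5,221.3,32],103.8)
shot('scene','scene6.png')
a=cv2.imread('pics/scene6.png')
cv2.imwrite('pics/c6.png',cv2.resize(a[120:240,120:240],None,fx=5,fy=5))
E
```

```text
time: 22.8
tool_pos: [449.5, 221.7, 86.2]
eef_rot: [0.0, -0.12, 0.993, 0.0]
wrist_force: [-0.7, -0.4, -0.0]
finger_gap: 1.001
tcp [449.5 221.7  86.2] shift [ 0.   -0.01  1.81] turn [0.01 0.04 0.03] t 22.8 F [-0.7 -0.4 -0. ] gap 1.001
```

View pics/c6.png

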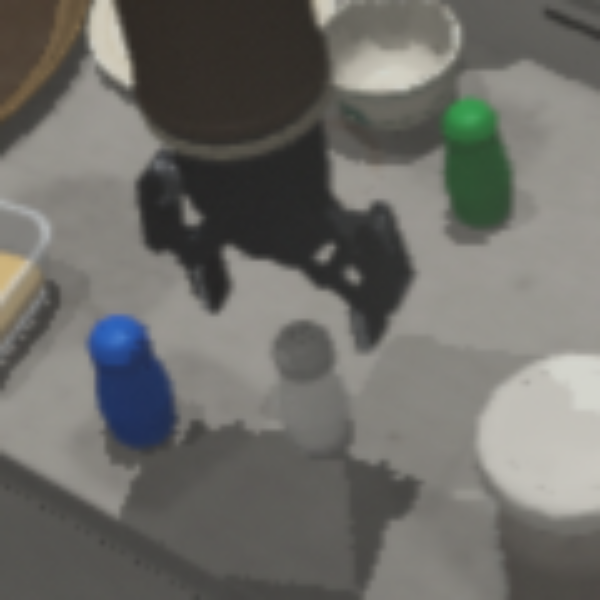

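```bash
python3 -m jog '0 0 0 0 0 0.5 1;0 0 0 0 0 0.5 1;0 0 0 0 0 0.5 1;0 0 0 0 0 0.3 1;0 0 0 0 0 0 1;0 0 0 0 0 0 1' 30
python3 - <<'E'
from h import *
need([449.5,221.3,32],103.8)
shot('scene','scene7.png')
a=cv2.imread('pics/scene7.png')
cv2.imwrite('pics/c7.png',cv2.resize(a[120:240,120:240],None,fx=5,fy=5))
E
```

```text
time: 23.6
tool_pos: [449.3, 221.6, 31.6]
eef_rot: [0.0, -0.12, 0.993, 0.0]
wrist_force: [0.3, -0.1, -0.2]
finger_gap: 1.002
tcp [449.3 221.6  31.6] shift [-0.01 -0.01 -0.01] turn [0.   0.01 0.02] t 23.6 F [ 0.3 -0.1 -0.2] gap 1.002
```

View pics/c7.png

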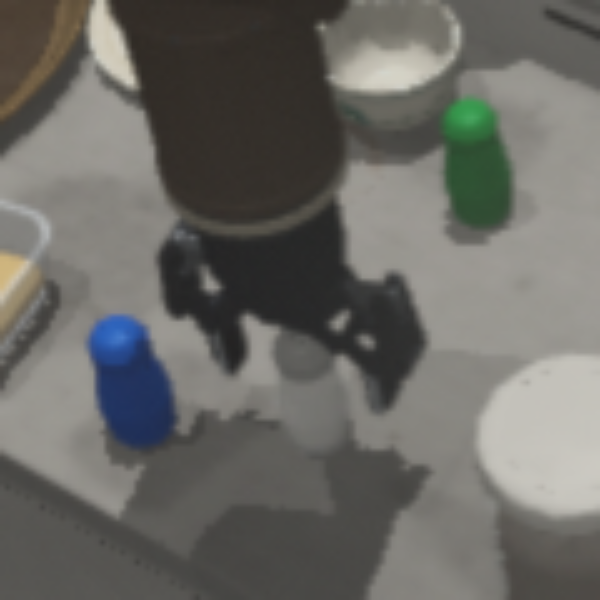

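Shaker (about 310,390) lies between the jaws (230,365)–(380,405). Closing gently.

```bash
python3 -m jog '0 0 0 0 0 0 0.5;0 0 0 0 0 0 0.25;0 0 0 0 0 0 0.1;0 0 0 0 0 0 -0.05;0 0 0 0 0 0 -0.2;0 0 0 0 0 0 -0.5;0 0 0 0 0 0 -0.8;0 0 0 0 0 0 -0.8;0 0 0 0 0 0 -0.8' 30
python3 - <<'E'
from h import *
need([449.5,221.3,32],103.8)
shot('scene','scene8.png')
a=cv2.imread('pics/scene8.png')
cv2.imwrite('pics/c8.png',cv2.resize(a[120:240,120:240],None,fx=5,fy=5))
E
```

```text
time: 24.78
tool_pos: [449.3, 221.5, 31.8]
eef_rot: [0.0, -0.12, 0.993, 0.0]
wrist_force: [-0.6, -2.4, 9.5]
finger_gap: 0.46
tcp [449.3 221.5  31.8] shift [-0.01 -0.01 -0.01] turn [-0.    0.02  0.03] t 24.77 F [-0.6 -2.4  9.5] gap 0.46
```

View pics/c8.png

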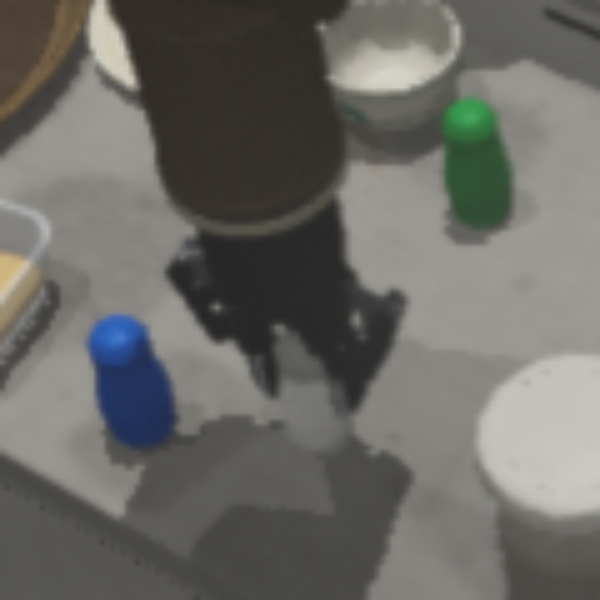

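```bash
python3 -m jog '0 0 0 0 0 -0.2 -0.8;0 0 0 0 0 -0.5 -0.8;0 0 0 0 0 -0.7 -0.8;0 0 0 0 0 -0.7 -0.8;0 0 0 0 0 -0.7 -0.8;0 0 0 0 0 -0.7 -0.8;0 0 0 0 0 -0.7 -0.8;0 0 0 0 0 -0.4 -0.8;0 0 0 0 0 0 -0.8' 30
python3 - <<'E'
from h import *
need([587.9,-84.7,190],103.8)
shot('scene','scene9.png')
a=cv2.imread('pics/scene9.png')
cv2.imwrite('pics/c9.png',cv2.resize(a[60:240,100:360],None,fx=3,fy=3))
E
```

```text
time: 25.95
tool_pos: [449.5, 221.7, 170.4]
eef_rot: [0.001, -0.12, 0.993, 0.0]
wrist_force: [-0.0, -0.1, -1.7]
finger_gap: 0.457
tcp [449.5 221.7 170.4] shift [ -2.04 -11.02  -0.65] turn [0.02 0.1  0.03] t 25.95 F [-0.  -0.1 -1.7] gap 0.457
```

View pics/c9.png

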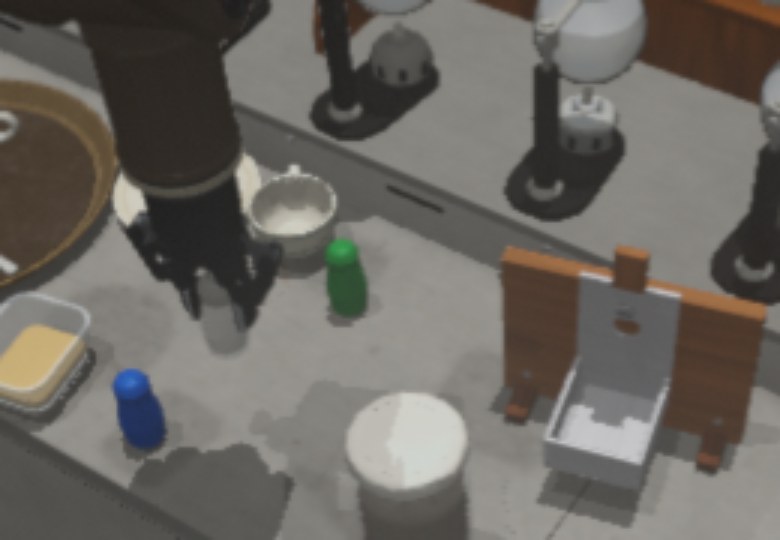

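```bash
python3 -m jog '0 0 0 -0.1 -0.3 0 -0.8;0 0 0 -0.2 -0.6 0 -0.8;0 0 0 -0.3 -0.75 0 -0.8;0 0 0 -0.3 -0.75 0 -0.8;0 0 0 -0.3 -0.75 0 -0.8;0 0 0 -0.3 -0.75 0 -0.8;0 0 0 -0.2 -0.75 0 -0.8;0 0 0 -0.1 -0.75 0 -0.8;0 0 0 0 -0.75 0 -0.8;0 0 0 0 -0.75 0 -0.8;0 0 0 0 -0.75 0 -0.8;0 0 0 0 -0.75 0 -0.8;0 0 0 0 -0.75 0 -0.8;0 0 0 0 -0.7 0 -0.8;0 0 0 0 -0.5 0 -0.8;0 0 0 0 -0.3 0 -0.8;0 0 0 0 0 0 -0.8;0 0 0 0 0 0 -0.8'
cat > look2.py <<'E'
from pr import *
import sys
tag=sys.argv[1]; s=monitor.observe()
im0=cams.camera('scene')[:,:,::-1].copy(); cv2.imwrite(f'pics/raw_{tag}.png',im0)
im=cv2.resize(im0,None,fx=5,fy=5,interpolation=cv2.INTER_CUBIC); clean=im.copy()
q=lambda X:tuple(int(round(v)) for v in (proj('scene',X)+.5)*5-.5)
C=np.array([607.3,-80,40])
D=lambda x,y,z:C+x*ex+y*ey+z*ez
for z,col in((40,(0,255,0)),(4,(0,255,255))):
    pts=[D(-54,-45,z),D(-54,45,z),D(49,45,z),D(49,-45,z)]
    if z==4: pts=[D(-50,-41,z),D(-50,41,z),D(49,41,z),D(49,-41,z)]
    for i in range(4): cv2.line(im,q(pts[i]),q(pts[(i+1)%4]),col,1)
g=s['tool_pos']
for z in (-32,58): # shaker bottom/top if held
    cv2.circle(im,q([g[0],g[1],g[2]+z]),4,(0,0,255),-1)
u0,v0,w,h=255*5,140*5,75*5,110*5
cv2.imwrite(f'pics/{tag}.png',np.hstack([clean[v0:v0+h,u0:u0+w],im[v0:v0+h,u0:u0+w]]))
E
python3 look2.py p1
python3 - <<'E'
from h import *
need([587.9,-84.7,76],103.8)
E
```

```text
time: 28.25
tool_pos: [577.7, -75.3, 169.5]
eef_rot: [-0.0, -0.121, 0.993, 0.0]
wrist_force: [-0.7, 0.4, -1.0]
finger_gap: 0.456
tcp [577.7 -75.3 169.5] shift [-0.25 -0.39  3.12] turn [ 0.01 -0.01  0.05] t 28.3 F [ 1.2  0.5 -0.7] gap 0.457
```

View pics/p1.png

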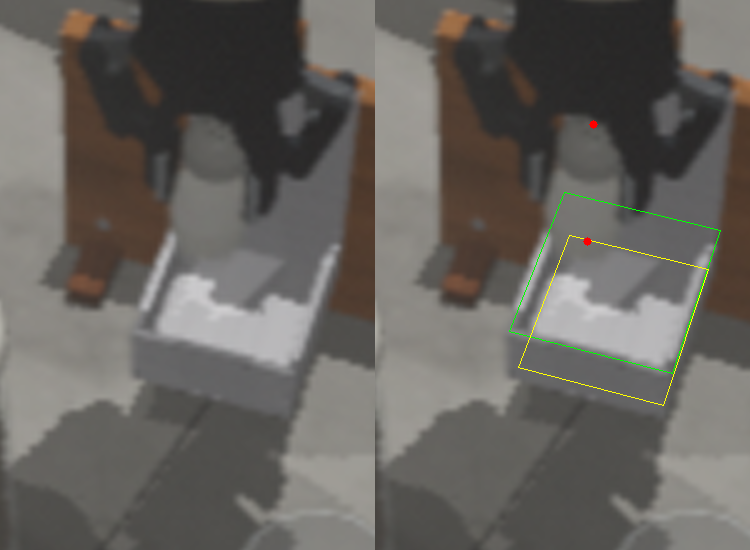

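```bash
python3 -m jog '0 0 0 -0.25 -0.39 0 -0.8;0 0 0 0 0 0.4 -0.8;0 0 0 0 0 0.5 -0.8;0 0 0 0 0 0.4 -0.8;0 0 0 0 0 0 -0.8;0 0 0 0 0 0 -0.8'
python3 look2.py p2
python3 - <<'E'
from h import *
need([587.9,-84.7,76],103.8)
E
```

```text
time: 29.05
tool_pos: [588.0, -85.4, 130.5]
eef_rot: [-0.0, -0.12, 0.993, 0.0]
wrist_force: [0.9, -0.4, -1.3]
finger_gap: 0.457
tcp [588.2 -85.4 130.8] shift [0.01 0.03 1.83] turn [-0.01  0.03  0.03] t 29.1 F [-0.7 -0.9 -0.7] gap 0.454
```

View pics/p2.png

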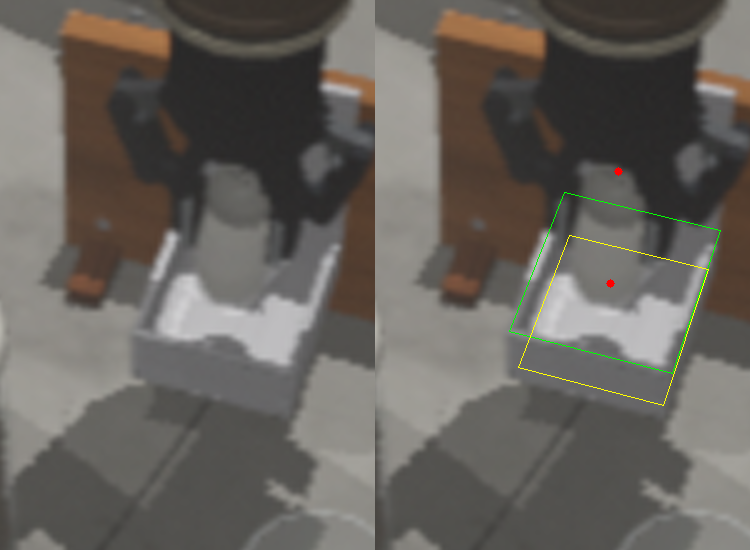

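```bash
python3 -m jog '0 0 0 0 0 0.3 -0.8;0 0 0 0 0 0.4 -0.8;0 0 0 0 0 0.4 -0.8;0 0 0 0 0 0.3 -0.8;0 0 0 0 0 0 -0.8;0 0 0 0 0 0 -0.8'
python3 look2.py p3
python3 - <<'E'
from h import *
need([587.9,-84.7,76],103.8)
E
```

```text
time: 29.85
tool_pos: [588.1, -85.5, 88.6]
eef_rot: [0.0, -0.12, 0.993, -0.0]
wrist_force: [0.4, 0.1, -0.6]
finger_gap: 0.459
tcp [588.2 -85.5  88.8] shift [0.   0.03 0.43] turn [-0.01  0.03  0.02] t 29.9 F [ 0.8  0.1 -1.6] gap 0.455
```

View pics/p3.png

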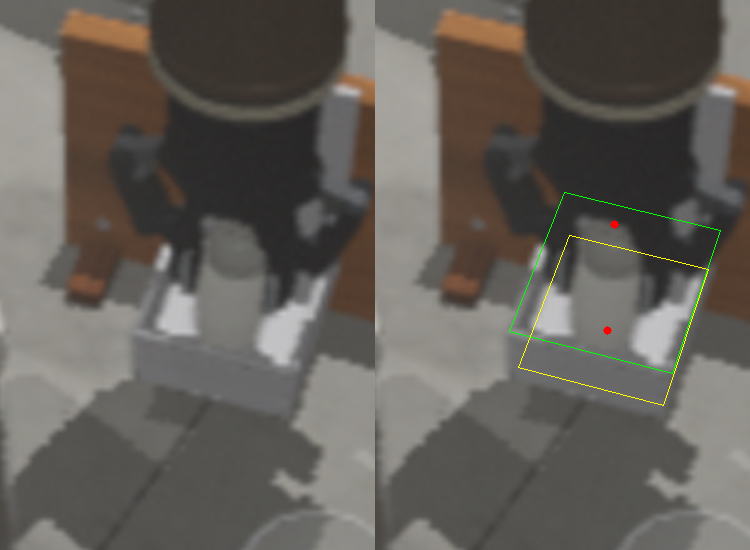

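```bash
python3 -m jog '0 0 0 0 0 0.2 -0.8;0 0 0 0 0 0.15 -0.8;0 0 0 0 0 0 -0.8;0 0 0 0 0 0 -0.8';python3 -m jog '0 0 0 0 0 0.04 -0.8;0 0 0 0 0 0 -0.8;0 0 0 0 0 0 -0.8';python3 -m jog '0 0 0 0 0 0.03 -0.8;0 0 0 0 0 0 -0.8;0 0 0 0 0 0 -0.8'
```

```text
time: 30.4
tool_pos: [588.0, -85.4, 78.0]
eef_rot: [-0.0, -0.12, 0.993, -0.0]
wrist_force: [0.0, -0.2, -0.5]
finger_gap: 0.456
time: 30.78
tool_pos: [588.0, -85.4, 76.8]
eef_rot: [0.0, -0.12, 0.993, -0.0]
wrist_force: [0.1, -0.1, -1.3]
finger_gap: 0.456
time: 31.15
tool_pos: [588.0, -85.4, 75.9]
eef_rot: [-0.0, -0.12, 0.993, -0.0]
wrist_force: [0.0, 0.1, -0.6]
finger_gap: 0.454
```

```bash
python3 -m jog '0 0 0 0 0 0.03 -0.8;0 0 0 0 0 0 -0.8;0 0 0 0 0 0 -0.8';python3 -m jog '0 0 0 0 0 0.03 -0.8;0 0 0 0 0 0 -0.8;0 0 0 0 0 0 -0.8'; python3 look2.py p4
```

```text
time: 31.52
tool_pos: [588.0, -85.4, 75.0]
eef_rot: [0.0, -0.12, 0.993, -0.0]
wrist_force: [-0.2, -0.1, -2.0]
finger_gap: 0.455
time: 31.9
tool_pos: [587.9, -85.4, 74.1]
eef_rot: [-0.0, -0.12, 0.993, -0.0]
wrist_force: [-1.2, -0.1, 2.3]
finger_gap: 0.456
```

View pics/p4.png

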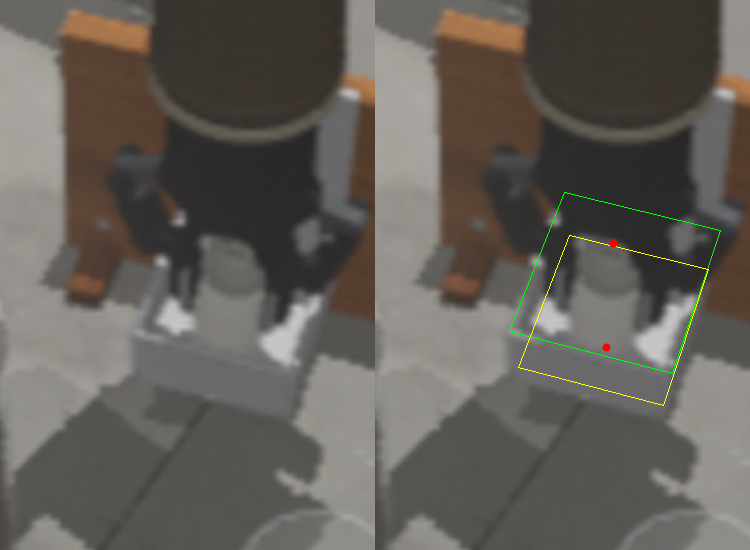

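```bash
python3 -m jog '0 0 0 0 0 0 -0.06;0 0 0 0 0 0 -0.02;0 0 0 0 0 0 0.02;0 0 0 0 0 0 0.05;0 0 0 0 0 0 0.05;0 0 0 0 0 0 0.05'; python3 look2.py p5; python3 -c "
from h import *
print(monitor.observe()['wrist_force'],monitor.observe()['finger_gap'])"
```

```text
time: 32.7
tool_pos: [588.0, -85.4, 74.1]
eef_rot: [0.0, -0.12, 0.993, -0.0]
wrist_force: [0.5, -0.1, 0.3]
finger_gap: 0.526
[1.13375542 0.53677096 0.35776301] 0.5268682396528198
```

View pics/p5.png

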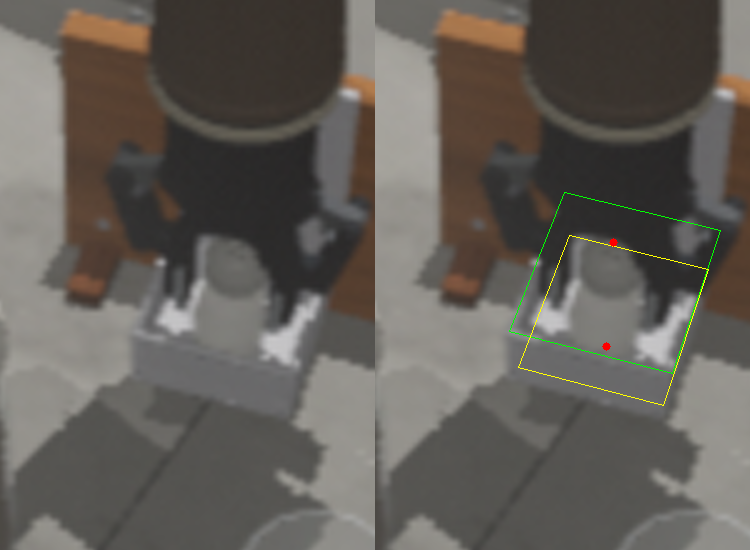

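Released with 45 mm opening, forces near zero. I rise slowly, straight up, opening more once above the rim.

```bash
python3 -m jog '0 0 0 0 0 -0.1 0.05;0 0 0 0 0 -0.2 0.05;0 0 0 0 0 -0.2 0.08;0 0 0 0 0 -0.2 0.15;0 0 0 0 0 -0.3 0.3;0 0 0 0 0 -0.5 0.4;0 0 0 0 0 -0.6 0.4;0 0 0 0 0 -0.6 0.4;0 0 0 0 0 -0.6 0.4;0 0 0 0 0 -0.6 0.4;0 0 0 0 0 -0.6 0.4;0 0 0 0 0 -0.4 0.4;0 0 0 0 0 0 0.4'; python3 look2.py p6
```

```text
time: 34.38
tool_pos: [588.4, -85.5, 222.2]
eef_rot: [0.001, -0.12, 0.993, -0.0]
wrist_force: [-0.2, -0.4, -0.2]
finger_gap: 0.698
```

View pics/p6.png

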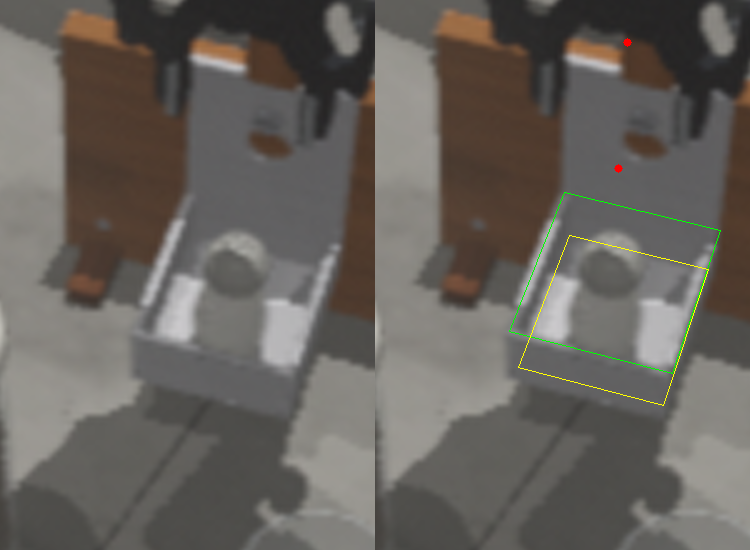

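```bash
python3 -m jog '0 0 0 0 0 -0.6 0.4;0 0 0 0 0 -0.7 0.4;0 0 0 0 0 -0.7 0.4;0 0 0 0.2 0.6 -0.5 0.4;0 0 0 0.2 0.7 0 0.4;0 0 0 0.2 0.75 0 0.4;0 0 0 0.2 0.75 0 0.4;0 0 0 0.2 0.75 0 0.4;0 0 0 0.2 0.75 0 0.4;0 0 0 0.2 0.75 0 0.4;0 0 0 0.2 0.75 0 0.4;0 0 0 0.2 0.75 0 0.4;0 0 0 0.1 0.5 0 0.4;0 0 0 0 0.2 0 0.4;0 0 0 0 0 0 0.4'
python3 - <<'E'
from h import *
np.set_printoptions(precision=1,suppress=True)
need([500,200,300])
a=shot('scene','sF.png');b=shot('top','tF.png')
A=cv2.imread('pics/sF.png');B=cv2.imread('pics/tF.png')
cv2.imwrite('pics/f1.png',np.hstack([cv2.resize(A[120:300,200:400],None,fx=2,fy=2),cv2.resize(cv2.imread('pics/scene0.png')[120:300,200:400],None,fx=2,fy=2)]))
cv2.imwrite('pics/f2.png',cv2.resize(B[110:260,220:400],None,fx=4,fy=4,interpolation=cv2.INTER_CUBIC))
E
```

```text
time: 36.3
tool_pos: [480.8, 112.4, 296.1]
eef_rot: [0.0, -0.121, 0.993, -0.0]
wrist_force: [0.4, 0.1, -0.3]
finger_gap: 0.696
tcp [480.8 112.4 296.1] shift [-1.3  2.7 -0.1] turn None t 36.3 F [ 0.4  0.1 -0.3] gap 0.696
```

View pics/f1.png

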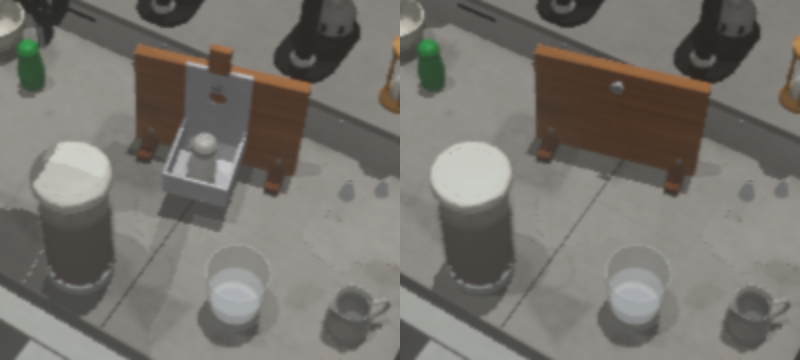

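View pics/f2.png

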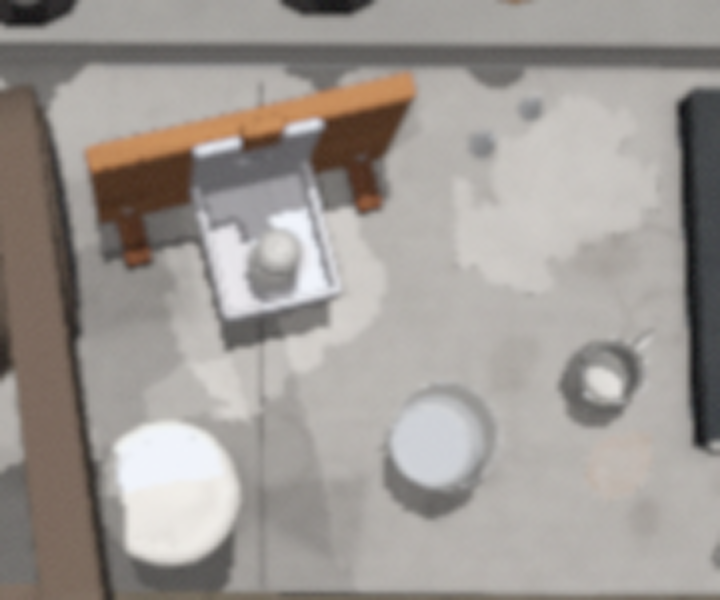

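Run:
```python
from pr import *
p,e=tri('top',(278/4+220-.4,247/4+110-.4),'scene',(200+203/2-.2,120+141/2-.2))
d=p-np.array([607.3,-80,40]); print('dome top in caddy',d@ex,d@ey,d[2],'ray miss',e)
a=cv2.imread('pics/sF.png').astype(int);b=cv2.imread('pics/scene0.png').astype(int)
for n,(x0,x1,y0,y1) in {'tumbler':(300,340,240,290),'creamer':(360,400,258,295)}.items(): print(n,'mean diff',abs(a-b)[y0:y1,x0:x1].mean())
print(monitor.observe()['wrist_force'])
ticket.close_job()
```

```text
dome top in caddy -18.735183876249813 -0.3047431617817464 81.9952856212351 ray miss 3.788532512636578
tumbler mean diff 4.138333333333334
creamer mean diff 4.053378378378379
[-0.25  0.04 -0.09]
the job is handed in; nothing more can be done
```

I hung the caddy on the screw and let it go. Then I stood the pepper shaker upright in its tray and handed the job in after about 36 s of the 70 s allowed.

**Caddy:** When I lowered it, the weight came onto the screw within 1 mm of the height worked out for fully home. After release the wrist force was near zero. The last pictures from both cameras show it hanging upright and square to the panel.

**Shaker:** Its cap measured about 19 mm in front of the tray centre and under 1 mm off the middle line. The height fits the shaker standing upright on the floor of the tray. The two camera rays missed each other by 3.8 mm.

**Creamer, tumbler and tall jar:** All three look unmoved when the first and last pictures are compared. For the tumbler and creamer I also compared the picture areas, and the small differences were put down to lighting and noise. The jar I judged by eye only.

**Disagreements along the way:**
- The plate touched the panel 3–4 mm deeper than the pictures predicted. I felt for that contact (about 11 N) and backed off before lowering.
- The shaker touched the tray floor about 2 mm lower than calculated.

The hand-in reports no verdict, so I could not confirm the official result.

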